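# Load the blood-tube sampler carousel

### The job

Load the analyser's sampler: put every waiting specimen carrier into the carousel, one to a bay, beginning with bay 1, then bay 2 and so on without skipping any; turn the carousel from one click stop to the next to bring each of these bays to the front opening for loading. Keep the carriers upright throughout, seat each flat on its bay floor, and leave the other things on the bench where they are. When all are in, turn bay 1 back to its stop at the opening, then press the start key fully down and let go.

Things in the scene. Friction and masses are not known exactly. Their poses are not given: they have to be found in the camera images.
- sampler: fixed white housing 455 x 390 x 60 mm under the carousel. A clear hood (front edge over the axis, roof top 240 mm above the bench) covers the half of the carousel away from the robot, so only the bay at the opening, on the robot's side, can be loaded from above. Origin: on the carousel axis at bench height; x points from the opening to the hood, z up. Place and yaw vary
- opening (a point): fixed point at the loading opening: where the centre of a bay's floor lies (75 mm above the bench) when that bay stands in its stop there; 105 mm from the axis on the robot's side, in line with a small dark diamond pointer on the housing
- axis (a point): fixed point on the carousel's vertical axis at deck height (75 mm above the bench); its x axis points from the opening towards the hood
- carousel (a joint): turn of the grey round carousel (350 mm across), rad, anticlockwise from above positive, endless; 0: bay 1 at the opening (home), -pi/2: bay 2, +-pi: bay 3, pi/2: bay 4. Starts between stops. Friction 0.1 N m; stays where left. A sprung roller clicks in at each quarter turn: draws it in from within 4 degrees; 0.5 N m (3 to 4 N at a post) moves it out
- bay1 (a point): centre of the floor of carousel bay 1, marked by 1 raised white stud (8 mm) on the rim beside it. Turns with the carousel; 105 mm from the axis. Square pocket 72 x 72 mm inside white lips 5 mm thick, 12 mm high; a carrier fits in any of four quarter-turn headings; x axis parallel to a side. Bays 1 to 4 follow anticlockwise from above: a quarter turn clockwise brings the next one to the opening
- bay2 (a point): centre of the floor of carousel bay 2, marked by 2 raised white studs (8 mm) on the rim beside it. Turns with the carousel; 105 mm from the axis. Square pocket 72 x 72 mm inside white lips 5 mm thick, 12 mm high; a carrier fits in any of four quarter-turn headings; x axis parallel to a side
- bay3 (a point): centre of the floor of carousel bay 3, marked by 3 raised white studs (8 mm) on the rim beside it. Turns with the carousel; 105 mm from the axis. Square pocket 72 x 72 mm inside white lips 5 mm thick, 12 mm high; a carrier fits in any of four quarter-turn headings; x axis parallel to a side
- bay4 (a point): centre of the floor of carousel bay 4, marked by 4 raised white studs (8 mm) on the rim beside it. Turns with the carousel; 105 mm from the axis. Square pocket 72 x 72 mm inside white lips 5 mm thick, 12 mm high; a carrier fits in any of four quarter-turn headings; x axis parallel to a side
- post1 (a point): top centre of an upright round steel finger post, 16 mm thick and 60 mm high, fixed on the carousel deck 145 mm from the axis, halfway between bay 1 and bay 2; for turning the carousel by hand
- post2 (a point): top centre of an upright round steel finger post, 16 mm thick and 60 mm high, fixed on the carousel deck 145 mm from the axis, halfway between bay 2 and bay 3; for turning the carousel by hand
- post3 (a point): top centre of an upright round steel finger post, 16 mm thick and 60 mm high, fixed on the carousel deck 145 mm from the axis, halfway between bay 3 and bay 4; for turning the carousel by hand
- post4 (a point): top centre of an upright round steel finger post, 16 mm thick and 60 mm high, fixed on the carousel deck 145 mm from the axis, halfway between bay 4 and bay 1; for turning the carousel by hand
- carrier_a: one of three or four alike carriers (one may be absent): white 64 x 64 mm frame, cream top plate, four capped tubes fixed in it (cap tops 89 mm up) and a white grip bar on a central stem: the bar is 44 mm long (along the carrier's x), 12 mm thick (along its y) and spans 99 to 135 mm above its underside. About 0.35 kg. Origin: centre of the underside, z up. Waits on the bench to the robot's right
- carrier_b: one of three or four alike carriers (one may be absent): white 64 x 64 mm frame, cream top plate, four capped tubes fixed in it (cap tops 89 mm up) and a white grip bar on a central stem: the bar is 44 mm long (along the carrier's x), 12 mm thick (along its y) and spans 99 to 135 mm above its underside. About 0.35 kg. Origin: centre of the underside, z up. Waits on the bench to the robot's right
- carrier_c: one of three or four alike carriers (one may be absent): white 64 x 64 mm frame, cream top plate, four capped tubes fixed in it (cap tops 89 mm up) and a white grip bar on a central stem: the bar is 44 mm long (along the carrier's x), 12 mm thick (along its y) and spans 99 to 135 mm above its underside. About 0.35 kg. Origin: centre of the underside, z up. Waits on the bench to the robot's right
- carrier_d: one of three or four alike carriers (one may be absent): white 64 x 64 mm frame, cream top plate, four capped tubes fixed in it (cap tops 89 mm up) and a white grip bar on a central stem: the bar is 44 mm long (along the carrier's x), 12 mm thick (along its y) and spans 99 to 135 mm above its underside. About 0.35 kg. Origin: centre of the underside, z up. Waits on the bench to the robot's right
- start_key_top (a point): top centre of the round grey start key (26 mm across) in a black surround on the housing's front corner on the robot's right; pressed straight down, 5 mm travel, about 5 N at the bottom, springs back
- start_key (a joint): travel of the start key in m: 0 out, 0.005 fully pressed
- disinfectant: bystander: white bottle, 68 mm across, 190 mm high; origin at the centre of its underside
- tube_rack: bystander: white and cream rack full of tubes, 240 x 110 x 106 mm; origin at the centre of its underside
- glove_box: bystander: cardboard glove box 230 x 120 x 75 mm; origin at the centre of its underside

How it is judged:
On the way, in this order (a step that is already met when the one before it is completed fails the run):
1. bay 1 stands in its stop at the opening with a carrier seated in it (horizontal distance between bay1 and opening below 0.006 m and ((distance between carrier_a and bay1 below 0.009 m and angle between carrier_a's own z axis and vertical below 0.06 rad) or (distance between carrier_b and bay1 below 0.009 m and angle between carrier_b's own z axis and vertical below 0.06 rad) or (distance between carrier_c and bay1 below 0.009 m and angle between carrier_c's own z axis and vertical below 0.06 rad) or (distance between carrier_d and bay1 below 0.009 m and angle between carrier_d's own z axis and vertical below 0.06 rad)) and velocity of joint carousel between -0.05 and 0.05 rad/s), for 0.2 s.
2. bay 2 stands in its stop at the opening with a carrier seated in it (horizontal distance between bay2 and opening below 0.006 m and ((distance between carrier_a and bay2 below 0.009 m and angle between carrier_a's own z axis and vertical below 0.06 rad) or (distance between carrier_b and bay2 below 0.009 m and angle between carrier_b's own z axis and vertical below 0.06 rad) or (distance between carrier_c and bay2 below 0.009 m and angle between carrier_c's own z axis and vertical below 0.06 rad) or (distance between carrier_d and bay2 below 0.009 m and angle between carrier_d's own z axis and vertical below 0.06 rad)) and velocity of joint carousel between -0.05 and 0.05 rad/s), for 0.2 s.
3. bay 3 stands in its stop at the opening with a carrier seated in it (horizontal distance between bay3 and opening below 0.006 m and ((distance between carrier_a and bay3 below 0.009 m and angle between carrier_a's own z axis and vertical below 0.06 rad) or (distance between carrier_b and bay3 below 0.009 m and angle between carrier_b's own z axis and vertical below 0.06 rad) or (distance between carrier_c and bay3 below 0.009 m and angle between carrier_c's own z axis and vertical below 0.06 rad) or (distance between carrier_d and bay3 below 0.009 m and angle between carrier_d's own z axis and vertical below 0.06 rad)) and velocity of joint carousel between -0.05 and 0.05 rad/s), for 0.2 s.
4. every carrier is seated, no bay skipped, and bay 1 is back in its stop at the opening (all of step 1 and (distance between carrier_a and bay1 below 0.009 m or distance between carrier_a and bay2 below 0.009 m or distance between carrier_a and bay3 below 0.009 m or distance between carrier_a and bay4 below 0.009 m) and angle between each of carrier_a, carrier_b, carrier_c, carrier_d's own z axis and vertical below 0.06 rad and (distance between carrier_b and bay1 below 0.009 m or distance between carrier_b and bay2 below 0.009 m or distance between carrier_b and bay3 below 0.009 m or distance between carrier_b and bay4 below 0.009 m) and (distance between carrier_c and bay1 below 0.009 m or distance between carrier_c and bay2 below 0.009 m or distance between carrier_c and bay3 below 0.009 m or distance between carrier_c and bay4 below 0.009 m) and (distance between carrier_d and bay1 below 0.009 m or distance between carrier_d and bay2 below 0.009 m or distance between carrier_d and bay3 below 0.009 m or distance between carrier_d and bay4 below 0.009 m) and ((distance between carrier_a and bay2 below 0.009 m and angle between carrier_a's own z axis and vertical below 0.06 rad) or (distance between carrier_b and bay2 below 0.009 m and angle between carrier_b's own z axis and vertical below 0.06 rad) or (distance between carrier_c and bay2 below 0.009 m and angle between carrier_c's own z axis and vertical below 0.06 rad) or (distance between carrier_d and bay2 below 0.009 m and angle between carrier_d's own z axis and vertical below 0.06 rad)) and ((distance between carrier_a and bay3 below 0.009 m and angle between carrier_a's own z axis and vertical below 0.06 rad) or (distance between carrier_b and bay3 below 0.009 m and angle between carrier_b's own z axis and vertical below 0.06 rad) or (distance between carrier_c and bay3 below 0.009 m and angle between carrier_c's own z axis and vertical below 0.06 rad) or (distance between carrier_d and bay3 below 0.009 m and angle between carrier_d's own z axis and vertical below 0.06 rad))), for 0.2 s.
5. the start key is pressed fully (value of joint start_key above 0.0038 m), for 0.05 s.
At the end, for the whole second after the job is handed in: every present carrier sits flat and upright (within 3 degrees, origin within 9 mm of the bay's floor centre) in its own bay, bays filled from 1 without a gap, bay 1 within 6 mm of the opening point, everything at rest and the start key released (all of step 4 and value of joint start_key below 0.0015 m and linear speed of each of carrier_a, carrier_b, carrier_c, carrier_d below 0.03 m/s); the robot touches nothing.
It fails at once if a carrier is tipped more than 25 degrees (angle between any of carrier_a, carrier_b, carrier_c, carrier_d's own z axis and vertical above 0.436 rad).
It fails at once if a bystander (bottle, tube rack, glove box) is pushed more than 25 mm (distance of any of disinfectant, tube_rack, glove_box from where it was at the start of the episode above 0.025 m).
Of carrier_a, carrier_b, carrier_c, carrier_d only 3 to 4 are there at a start; the rules pass over those that are not, and their reading is None.
At some moment in a run one of carrier_a, carrier_b, carrier_c, carrier_d may be knocked a few centimetres aside while the robot is not near it.
It also fails if it takes over 210 s, if anything falls off the work surface, if the arm or the gripper's body presses on something with over 40 N, if the wrist force passes 120 N, or if a joint passes its speed limit or range.

### The arm

A 6-joint arm with a two-finger parallel gripper is mounted at the origin on the work surface. World frame = base frame: x ahead of the robot, y to its left, z up, the work surface at z = 0. Lengths are in m, angles in rad, forces in N, time in s.
With the tool pointing down it reaches from about 0.3 to 0.775 m from the base axis. Payload 14.6 kg.
Tool frame: the origin (TCP) lies on the centre line of the jaws, within the pads' length; the fingertips stand 19 mm ahead of it and the grasp point (between the pads) is the TCP; z points along the fingers, y is the line along which they close (so a half turn about z gives the same grasp; the last joint's range is limited). The gripper opens to 94 mm and grips with 3 to 60 N. Pads are 16 mm wide; open, the fingers measure 119 mm over their backs; the gripper's body (75 mm by 177 mm) begins 78 mm behind the grasp point.
Start: joints at [1.15, 0.3, 1.521, -0, 1.321, -0.067], TCP at [0.191, 0.516, 0.224] pointing down, gripper open.
Joint ranges: [-3.03, 3.03], [-0.79, 2.21], [0.23, 2.52], [-1.04, 4.18], [0, 3.07], [-2.55, 2.55]. Speed limits (rad/s): [2.22, 2.22, 2.57, 3.14, 3.14, 3.14].

### API

Orientations are given as [roll, pitch, yaw] about the fixed x, y, z axes, in that order (R = Rz(yaw) Ry(pitch) Rx(roll)).
In Python, from station import get_obs, camera, workorder gives the robot as it stands.
- The arm moves only by the tool play_rows, never from a script. Its argument "motion" is a list that holds one entry, the list of rows, each a list of 7 numbers: the shift along the tool's x, y, z as a fraction of full scale, then the turn, a rotation vector about the tool's x, y, z as a fraction of full scale, then the opening, from -1 (shut) to 1 (fully open). In form: [[[x, y, z, ax, ay, az, grip], ...]]. A call has 1 to 10 rows; each row is the pose to reach, as a shift and turn from the pose commanded when the call began, along the tool's axes at that moment, turning the shorter way round; what a row does not reach only later rows make up. Full scale, the value 1, is 0.25 m for a shift and 2 pi rad for a turn. A row lasts 1/10 s, in which the tool goes at most 50 mm and 8.59 degrees, less where a joint would pass 70% of its speed; a pose out of reach is approached as far as the arm can. A call with a number of a shift or a turn outside -1 to 1 is refused whole. A call with a gripper value outside its range is refused whole. The fingers move at their own pace and stop on an object; "grip_force" is the grip in N (left out, the last holds). Time passes only in rows, so rows that repeat a pose let the fingers close. It gives the time, the measured TCP pose, the force, the opening and the grip force at its end, in the units of the state.
- get_obs(): the state, without advancing time (a new reading comes with each control period).
- camera(name): name is "scene" or "top" or "wrist"; returns a dict with "frame" (384x512x3 uint8, red, green, blue), "z_map" (384x512 float32, m along the optical axis (not along the pixel's ray), 0 where there is no reading), "camera_matrix" (3x3 intrinsics, pixels), "T" (4x4, takes a point from camera to world coordinates); the wrist camera has in their place "T_tool_cam" (4x4, takes a point from camera to tool coordinates, whose origin is the TCP and whose axes are the flange's). Camera axes: x right, y up, looking along -z (the intrinsics and any distortion apply to the point x, -y, -z); pixel columns grow to the right and rows downward; lengths in m; the calibration is good to about 2 mm. A picture is of the moment at which its call begins: read the wrist's pose just before it.
- workorder.hand_in(): hands the job in; it is judged then, once.
The state is a dict: "time_s": time; "qpos": joint angles; "joint_vel": joint speeds; "tau": joint torques, N m; "ee_pos": TCP position; "eef_rot": TCP orientation; "force": force on the tool from outside, world axes, zero at the start; "moment": the same for the moment, N m; "grip_width": finger opening in m; "grip_force": force on a finger pad.
Only numpy, scipy, OpenCV 4.12 (cv2) and the standard library are available. Lean on these libraries where they do the work, as an engineer would, in place of code of your own. Each camera call takes 0.05 s, during which the arm holds its last target. There are 200 camera calls.

## Working session

There is one attempt and no reset: what is moved stays moved. The work goes in short steps, Python scripts to look and compute and a tool call to move; the robot and the scene stay as the last step left them, time stands still between calls to the robot, and variables do not carry over. Pictures are saved under pics/ and viewed, at most 14 in all, crops included, and the job is handed in when it is done.

Besides the shell and the picture viewer there is one more tool, called after ">>>" as name(argument=value, ...), one argument or row to a line, values as JSON. play_rows: Moves the arm, as the interface text tells. Its arguments: {"type":"object","properties":{"motion":{"type":"array"},"grip_force":{"type":"number"}},"required":["motion"]}

```bash
ls; mkdir -p pics
cat > h.py <<'E'
import numpy as np, cv2
from station import get_obs, camera, workorder
from scipy.spatial.transform import Rotation as R
def pts(c, T=None):
    K=c['camera_matrix'];T=c['T'] if T is None else T
    z=c['z_map'];v,u=np.mgrid[0:z.shape[0],0:z.shape[1]]
    p=np.stack([(u-K[0,2])/K[0,0]*z,-(v-K[1,2])/K[1,1]*z,-z],-1)
    return p@T[:3,:3].T+T[:3,3]
def ray(c,uv,h,T=None):
    K=c['camera_matrix'];T=c['T'] if T is None else T
    d=T[:3,:3]@np.array([(uv[0]-K[0,2])/K[0,0],-(uv[1]-K[1,2])/K[1,1],-1]);o=T[:3,3]
    return o+d*(h-o[2])/d[2]
def wristT(o,c):
    T=np.eye(4);T[:3,:3]=R.from_euler('xyz',o['eef_rot']).as_matrix();T[:3,3]=o['ee_pos'];return T@c['T_tool_cam']
def save(n,f): cv2.imwrite('pics/'+n+'.png',f[...,::-1])
E
python3 - <<'E'
from h import *
print(get_obs())
for n in ('top','scene'):
    c=camera(n); save(n+'0',c['frame']); print(n,c['camera_matrix'],c['T'],(c['z_map']>0).mean())
    np.savez(''+n+'0.npz',**{k:v for k,v in c.items()})
E
```

```text
pics
{'time_s': 0.0, 'qpos': array([ 1.15038630e+00,  3.00480489e-01,  1.52156323e+00, -1.49092194e-05,
        1.32068945e+00, -6.65769185e-02]), 'joint_vel': array([ 5.75277221e-05, -9.07227078e-05, -5.80493467e-04, -2.83444766e-04,
       -1.70561074e-03,  2.02547837e-03]), 'tau': array([-7.35697677e-05, -5.31809020e+01, -3.52737021e+01,  7.09070452e-02,
        2.44987925e-02, -3.48850813e-05]), 'ee_pos': array([0.19047233, 0.51571853, 0.22388872]), 'eef_rot': array([-3.14045371e+00, -6.14664034e-05,  2.78776321e+00]), 'force': array([ 0.59215849, -0.09290817,  0.084093  ]), 'moment': array([-0.01123286,  0.06401981, -0.01583658]), 'grip_force': 0.0, 'grip_width': 0.09424301182877923}
top [[416.61591707   0.         261.99739868]
 [  0.         416.61591707 197.30277687]
 [  0.           0.           1.        ]] [[ 0.0258438   0.98039593 -0.1953354   0.28856518]
 [-0.99952347  0.0286414   0.0115106   0.01319877]
 [ 0.01687963  0.19494484  0.98066895  1.71556538]
 [ 0.          0.          0.          1.        ]] 0.9959971110026041
scene [[492.55652592   0.         258.82049439]
 [  0.         492.55652592 182.35621166]
 [  0.           0.           1.        ]] [[-0.96778457  0.21850598 -0.12509264  0.41121627]
 [-0.25172101 -0.85042132  0.46197415  0.68803775]
 [-0.00543733  0.4785799   0.87802717  1.43204104]
 [ 0.          0.          0.          1.        ]] 0.9959055582682291
```

View pics/top0.png

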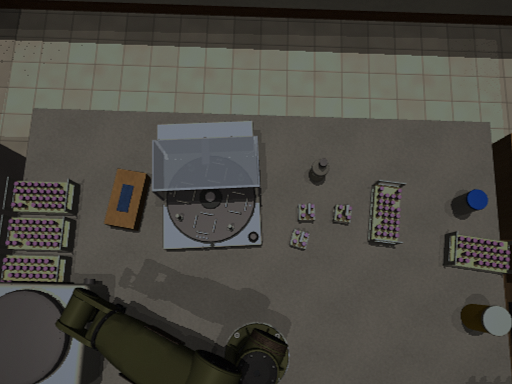

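View pics/scene0.png

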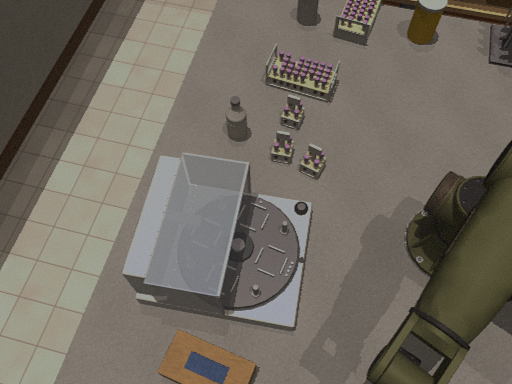

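Top view: three carriers near (306,212), (342,213) and (299,239), the carousel hub at (210,197), the key at (253,237). The bay in front is a few degrees off its stop.

Run:
```python
from h import *
t=np.load('top0.npz');s=np.load('scene0.npz')
for n,c in (('top',t),('scene',s)):
    P=pts(c);u0,v0,u1,v1=(285,195,365,260) if n=='top' else (255,85,345,190)
    m=np.zeros(P.shape[:2],bool);m[v0:v1,u0:u1]=1
    z=P[...,2]
    b=(m&(z>.112)&(z<.15)).astype(np.uint8)
    k,l,st,ce=cv2.connectedComponentsWithStats(b)
    for i in range(1,k):
        q=P[l==i]
        if len(q)<4: continue
        (cx,cy),(w,h),a=cv2.minAreaRect((q[:,:2]*1000).astype(np.float32))
        print(n,len(q),ce[i].round(1),q.mean(0).round(4),q[:,2].max().round(4),[round(x,1) for x in (cx,cy,w,h,a)])
    b=(m&(z>.02)&(z<.15)).astype(np.uint8)
    k,l,st,ce=cv2.connectedComponentsWithStats(b)
    for i in range(1,k):
        q=P[l==i]
        if len(q)>30:print('  body',len(q),cv2.minAreaRect((q[:,:2]*1000).astype(np.float32)))
    # other tall things
    z2=z.copy()
    for nm,(uu,vv) in (dict(hub=(210,197),key=(253,237),p1=(180,217),p2=(231,227)) if n=='top' else dict(hub=(238,247),key=(301,208),p1=(284,227),p2=(256,289))).items():
        print(nm,P[vv-2:vv+3,uu-2:uu+3].reshape(-1,3)[np.argmax(P[vv-2:vv+3,uu-2:uu+3,2])].round(4), P[vv,uu].round(4))
def crop(f,u0,v0,u1,v1,k): return cv2.resize(f[v0:v1,u0:u1],None,fx=k,fy=k,interpolation=cv2.INTER_CUBIC)
a=crop(t['frame'],150,120,370,260,3.6); save('cr1',np.clip(a*1.6,0,255).astype(np.uint8))
a=crop(s['frame'],160,160,330,330,3.5); save('cr2',np.clip(a*1.6,0,255).astype(np.uint8))
```

```text
top 39 [308.2 208.8] [ 0.5638 -0.1846  0.1337] 0.1437 [565.5, -185.3, 43.4, 12.5, 3.2]
top 45 [346.  210.4] [ 0.5621 -0.3315  0.1319] 0.1427 [562.3, -331.8, 12.2, 41.7, 78.5]
top 38 [300.8 236.8] [ 0.4545 -0.157   0.1346] 0.1426 [455.3, -157.9, 11.3, 42.0, 74.9]
  body 251 ((564.2030029296875, -184.24530029296875), (61.0292854309082, 62.76759719848633), 2.871575355529785)
  body 269 ((563.112548828125, -332.1559143066406), (64.83901977539062, 64.07099914550781), 84.18367767333984)
  body 261 ((456.22735595703125, -158.44581604003906), (64.4471206665039, 65.32418823242188), 74.4502944946289)
hub [0.6073 0.2023 0.1108] [0.6045 0.1988 0.1056]
key [0.4574 0.0214 0.0899] [0.4547 0.0252 0.0773]
p1 [0.5201 0.3122 0.1428] [0.5224 0.3119 0.1018]
p2 [0.484  0.1171 0.1381] [0.4877 0.1112 0.1104]
scene 90 [293.3  98.8] [ 0.5655 -0.3323  0.1282] 0.141 [566.3, -335.2, 17.4, 43.3, 79.6]
scene 99 [282.6 134.5] [ 0.5674 -0.185   0.1279] 0.1407 [567.8, -185.9, 16.8, 43.9, 89.0]
scene 95 [314.5 148.5] [ 0.4584 -0.1574  0.1293] 0.1426 [459.1, -158.4, 15.2, 44.7, 79.8]
  body 231 ((522.6673583984375, -476.8323669433594), (59.604339599609375, 134.1114044189453), 84.99634552001953)
  body 466 ((566.45556640625, -333.6149597167969), (67.7548828125, 65.87657928466797), 83.09269714355469)
  body 478 ((567.1485595703125, -185.85641479492188), (64.7419204711914, 63.735145568847656), 3.5453546047210693)
  body 494 ((459.0374755859375, -159.98861694335938), (67.52046203613281, 65.4789810180664), 74.91423034667969)
hub [0.6059 0.2047 0.11  ] [0.6051 0.2083 0.1038]
key [0.4594 0.0367 0.0842] [0.4572 0.0326 0.084 ]
p1 [0.4911 0.1229 0.1365] [0.4905 0.1232 0.1232]
p2 [0.5248 0.3199 0.1409] [0.5213 0.3228 0.1348]
```

View pics/cr1.png

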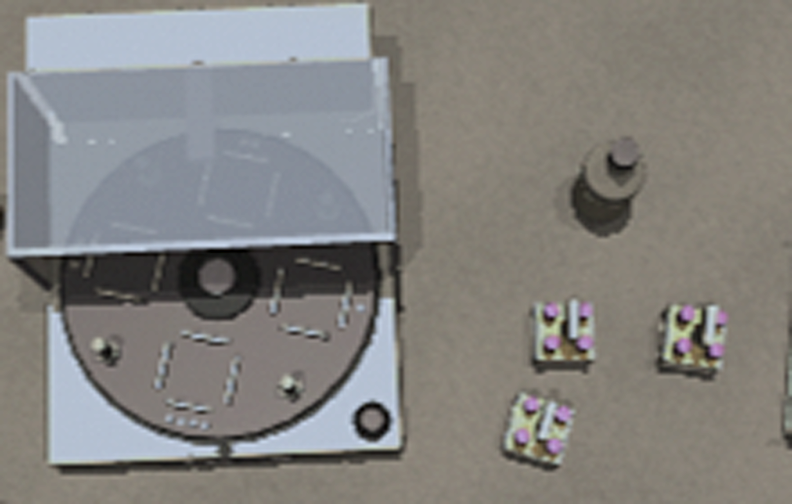

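View pics/cr2.png

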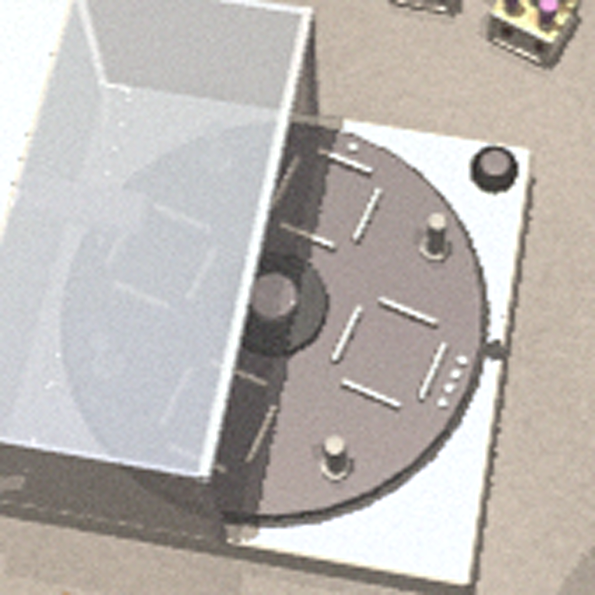

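The crops show that bay 4 (four studs) is just left of the pointer and bay 1 (one stud) is on the right. The front posts are at crop pixels (105,348) and (290,385). I'll take rough geometry from these and then look with the wrist camera.

Run:
```python
from h import *
t=np.load('top0.npz');s=np.load('scene0.npz')
f=lambda u,v:(150+u/3.6-.36,120+v/3.6-.36)
g=lambda u,v:(160+u/3.5-.36,160+v/3.5-.36)
for n,a,b,h in (('edgeL',(50,465),None,.06),('edgeR',(401,450),None,.06),('pointer',(225,450),(495,350),.06),('key',(373,418),(495,163),.08),('hubtop',(217,275),(273,293),.105),('postR',(290,379),(436,220),.135),('postL',(104,343),(334,441),.135),('bay4',(200,372),(392,350),.087)):
    print(n,ray(t,f(*a),h)[:2].round(4), b and ray(s,g(*b),h)[:2].round(4))
o=get_obs();c=camera('wrist');print(c['T_tool_cam'].round(4),c['camera_matrix'].round(1));save('w0',c['frame'])
```

```text
edgeL [0.4002 0.3762] None
edgeR [ 0.427  -0.0073] None
pointer [0.4218 0.1859] [0.4224 0.1843]
key [0.4593 0.0244] [0.4585 0.0247]
hubtop [0.6085 0.1994] [0.609  0.1983]
postR [0.4925 0.1131] [0.4924 0.1145]
postL [0.5254 0.3119] [0.5261 0.3145]
bay4 [0.5036 0.2145] [0.5038 0.2152]
[[ 1.000e-04  9.590e-01  2.834e-01  8.370e-02]
 [ 1.000e+00 -0.000e+00 -3.000e-04  1.000e-04]
 [-2.000e-04  2.834e-01 -9.590e-01 -1.589e-01]
 [ 0.000e+00  0.000e+00  0.000e+00  1.000e+00]] [[325.6   0.  250.9]
 [  0.  325.6 192.4]
 [  0.    0.    1. ]]
```

```bash
cat >> h.py <<'E'
AX=np.array([.6088,.199]); TH=184.2
def P(th,r=.145): return AX+r*np.array([np.cos(np.radians(th)),np.sin(np.radians(th))])
def rows(targets,start=None):
    "targets: (x,y,z,yawdeg,grip) -> rows relative to start"
    o=get_obs()
    if start is None: p0=o['ee_pos'];R0=R.from_euler('xyz',o['eef_rot'])
    else: p0=np.array(start[:3]);R0=R.from_euler('xyz',[np.pi,0,np.radians(start[3])])
    out=[]
    for t in targets:
        d=R0.inv().apply(np.array(t[:3])-p0)/.25
        w=(R0.inv()*R.from_euler('xyz',[np.pi,0,np.radians(t[3])])).as_rotvec()/(2*np.pi)
        out.append([round(float(v),4) for v in d]+[round(float(v),4) for v in w]+[t[4]])
    for r in out: print(r)
E
python3 - <<'E'
from h import *
t=(*P(216.2),.25,216.2,-.4)
m=(.36,.31,.25,190,-.4)
rows([m]);print()
rows([t],start=m)
E
```

```text
[-0.9212, -0.5373, -0.1034, -0.0001, -0.0, -0.0841, -0.4]

[-0.3826, -0.8661, -0.0, 0.0, 0.0, -0.0728, -0.4]
```

>>> play_rows(
  motion=[
    [[-0.92,-0.537,-0.103,0,0,-0.084,-0.4],[-0.92,-0.537,-0.103,0,0,-0.084,-0.4],[-0.92,-0.537,-0.103,0,0,-0.084,-0.4],[-0.92,-0.537,-0.103,0,0,-0.084,-0.4],[-0.92,-0.537,-0.103,0,0,-0.084,-0.4],[-0.92,-0.537,-0.103,0,0,-0.084,-0.4]],
  ],
)

```text
time_s: 0.75
ee_pos: [0.3612, 0.3079, 0.2505]
eef_rot: [-3.141, 0.0, -2.969]
force: [0.3, -0.1, -0.4]
grip_width: 0.0493
grip_force: 0.0
```

>>> play_rows(
  motion=[
    [[-0.383,-0.866,0,0,0,-0.073,-0.4],[-0.383,-0.866,0,0,0,-0.073,-0.4],[-0.383,-0.866,0,0,0,-0.073,-0.4],[-0.383,-0.866,0,0,0,-0.073,-0.4],[-0.383,-0.866,0,0,0,-0.073,-0.4],[-0.383,-0.866,0,0,0,-0.073,-0.4],[-0.383,-0.866,0,0,0,-0.073,-0.4]],
  ],
)

```text
time_s: 1.45
ee_pos: [0.4918, 0.1127, 0.2498]
eef_rot: [3.141, -0.001, -2.511]
force: [-0.6, 0.3, 0.2]
grip_width: 0.0279
grip_force: 0.0
```

Run:
```python
from h import *
o=get_obs();print(o['time_s'],o['ee_pos'],np.degrees(o['eef_rot']),o['grip_width'])
c=camera('wrist');T=wristT(o,c);f=np.clip(c['frame']*1.6,0,255).astype(np.uint8)
# predicted post top overlay
def proj(p):
    K=c['camera_matrix'];q=np.linalg.inv(T)@np.append(p,1);return (K[0,2]+K[0,0]*q[0]/-q[2],K[1,2]-K[1,1]*q[1]/-q[2])
print('post',proj([*P(216.2),.135]))
f=f.copy();cv2.circle(f,tuple(int(x) for x in proj([*P(216.2),.135])),6,(255,0,0),1);save('w1',f)
np.savez('w1.npz',T=T,**{k:c[k] for k in('frame','z_map','camera_matrix')})
```

```text
1.45 [0.49184228 0.11270422 0.2497723 ] [ 1.79972988e+02 -4.45487679e-02 -1.43896153e+02] 0.027937216217380084
post (np.float64(250.57743898334346), np.float64(195.45647622811046))
```

View pics/w1.png

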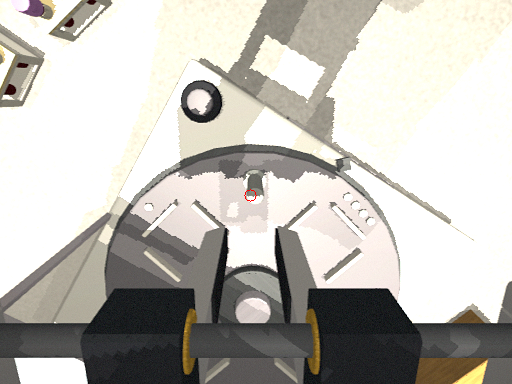

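Wrist view: the post top is at about (255,195), within 4 px of prediction; the pointer is at (344,163), the key at (202,101), and the hub top at (252,308). I'll check the axis against this view and then do the turn.

Run:
```python
from h import *
c=np.load('w1.npz');T=c['T']
for n,uv,h in(('post',(255,195),.135),('pointer',(344,163),.062),('key',(200,99),.08),('hub',(252,308),.105)):print(n,ray(c,uv,h,T).round(4))
# dark deck rim ellipse not needed; plan
a=217.5
o=get_obs();s=(*o['ee_pos'],np.degrees(o['eef_rot'][2]))
rows([(*P(217),.137,217,-.4)]);print()
for k in range(2):
    th=np.linspace(217,139.2,21)
    rows([(*P(x),.137,x,-.4) for x in th[1+10*k:11+10*k]],start=(*P(th[10*k]),.137,th[10*k]));print()
```

```text
post [0.4892 0.1163 0.135 ]
pointer [0.4206 0.1865 0.062 ]
key [0.4552 0.0259 0.08  ]
hub [0.6016 0.1953 0.105 ]
[-0.0008, -0.0109, 0.4516, 0.0001, -0.0001, -0.0022, -0.4]

[-0.0013, 0.0393, 0.0, 0.0, -0.0, 0.0108, -0.4]
[-0.0053, 0.0785, 0.0, 0.0, -0.0, 0.0216, -0.4]
[-0.012, 0.1173, 0.0, 0.0, -0.0, 0.0324, -0.4]
[-0.0213, 0.1556, 0.0, 0.0, -0.0, 0.0432, -0.4]
[-0.0331, 0.1931, 0.0, 0.0, -0.0, 0.054, -0.4]
[-0.0475, 0.2298, 0.0, 0.0, -0.0, 0.0648, -0.4]
[-0.0643, 0.2654, 0.0, 0.0, -0.0, 0.0756, -0.4]
[-0.0835, 0.2998, 0.0, 0.0, -0.0, 0.0864, -0.4]
[-0.1049, 0.3328, 0.0, -0.0, -0.0, 0.0973, -0.4]
[-0.1286, 0.3642, 0.0, 0.0, -0.0, 0.1081, -0.4]

[-0.0013, 0.0393, 0.0, 0.0, -0.0, 0.0108, -0.4]
[-0.0053, 0.0785, 0.0, 0.0, -0.0, 0.0216, -0.4]
[-0.012, 0.1173, 0.0, 0.0, -0.0, 0.0324, -0.4]
[-0.0213, 0.1556, 0.0, 0.0, -0.0, 0.0432, -0.4]
[-0.0331, 0.1931, 0.0, -0.0, -0.0, 0.054, -0.4]
[-0.0475, 0.2298, 0.0, 0.0, -0.0, 0.0648, -0.4]
[-0.0643, 0.2654, 0.0, 0.0, -0.0, 0.0756, -0.4]
[-0.0835, 0.2998, 0.0, -0.0, -0.0, 0.0864, -0.4]
[-0.1049, 0.3328, 0.0, 0.0, -0.0, 0.0973, -0.4]
[-0.1286, 0.3642, 0.0, 0.0, -0.0, 0.1081, -0.4]
```

>>> play_rows(
  motion=[
    [[0,0.012,0.2,0,0,0.003,-0.4],[0,0.012,0.3,0,0,0.003,-0.4],[0,0.012,0.38,0,0,0.003,-0.4],[0,0.012,0.45,0,0,0.003,-0.4],[0,0.012,0.45,0,0,0.003,-0.4]],
  ],
)

```text
time_s: 2.0
ee_pos: [0.4881, 0.1174, 0.1359]
eef_rot: [3.14, -0.003, -2.526]
force: [-0.7, -0.5, -0.2]
grip_width: 0.0282
grip_force: 0.0
```

>>> play_rows(
  motion=[
    [[-0.001,0.039,0,0,0,0.0108,-0.4],[-0.005,0.0785,0,0,0,0.0216,-0.4],[-0.012,0.117,0,0,0,0.0324,-0.4],[-0.021,0.156,0,0,0,0.0432,-0.4],[-0.033,0.193,0,0,0,0.054,-0.4],[-0.0475,0.23,0,0,0,0.065,-0.4],[-0.064,0.265,0,0,0,0.0756,-0.4],[-0.0835,0.3,0,0,0,0.0864,-0.4],[-0.105,0.333,0,0,0,0.0973,-0.4],[-0.1286,0.364,0,0,0,0.108,-0.4]],
  ],
)

```text
time_s: 3.0
ee_pos: [0.4632, 0.2104, 0.139]
eef_rot: [3.141, 0.001, 3.075]
force: [1.0, -1.0, 0.5]
grip_width: 0.028
grip_force: 0.4
```

>>> play_rows(
  motion=[
    [[-0.001,0.039,0,0,0,0.0108,-0.4],[-0.005,0.0785,0,0,0,0.0216,-0.4],[-0.012,0.117,0,0,0,0.0324,-0.4],[-0.021,0.156,0,0,0,0.0432,-0.4],[-0.033,0.193,0,0,0,0.054,-0.4],[-0.0475,0.23,0,0,0,0.065,-0.4],[-0.064,0.265,0,0,0,0.0756,-0.4],[-0.0835,0.3,0,0,0,0.0864,-0.4],[-0.105,0.333,0,0,0,0.0973,-0.4],[-0.1286,0.364,0,0,0,0.108,-0.4]],
  ],
)

```text
time_s: 4.0
ee_pos: [0.5012, 0.299, 0.139]
eef_rot: [3.141, 0.0, 2.397]
force: [0.2, -0.8, -0.2]
grip_width: 0.0279
grip_force: 0.3
```

>>> play_rows(
  motion=[
    [[0,0,-0.15,0,0,0,-0.4],[0,0,-0.3,0,0,0,-0.4],[0,0,-0.45,0,0,0,-0.4],[0,0,-0.45,0,0,0,-0.4]],
  ],
)

```text
time_s: 4.4
ee_pos: [0.5021, 0.2994, 0.2569]
eef_rot: [3.133, 0.003, 2.4]
force: [-0.2, -0.4, -0.3]
grip_width: 0.0282
grip_force: 0.0
```

Run:
```python
from h import *
rows([(.46,.188,.36,184.2,-.4)])
```

```text
[-0.1782, -0.4386, -0.4156, 0.0011, 0.0011, -0.1298, -0.4]
```

>>> play_rows(
  motion=[
    [[-0.178,-0.44,-0.4,0,0,-0.13,-0.2],[-0.178,-0.44,-0.4,0,0,-0.13,-0.2],[-0.178,-0.44,-0.4,0,0,-0.13,-0.2],[-0.178,-0.44,-0.4,0,0,-0.13,-0.2],[-0.178,-0.44,-0.4,0,0,-0.13,-0.2],[-0.178,-0.44,-0.4,0,0,-0.13,-0.2],[-0.178,-0.44,-0.4,0,0,-0.13,-0.2],[-0.178,-0.44,-0.4,0,0,-0.13,-0.2]],
  ],
)

```text
time_s: 5.2
ee_pos: [0.4595, 0.1871, 0.3504]
eef_rot: [3.142, 0.0, -3.07]
force: [0.4, -0.6, -0.2]
grip_width: 0.0375
grip_force: 0.0
```

Run:
```python
from h import *
o=get_obs();print(o['time_s'],o['ee_pos'],np.degrees(o['eef_rot']),o['grip_width'])
c=camera('wrist');T=wristT(o,c);save('w2',np.clip(c['frame']*1.2,0,255).astype(np.uint8))
np.savez('w2.npz',T=T,**{k:c[k] for k in('frame','z_map','camera_matrix')})
```

```text
5.2 [0.459549   0.18708252 0.35035153] [ 1.79997711e+02  3.55415011e-03 -1.75877697e+02] 0.03746066680043067
```

View pics/w2.png

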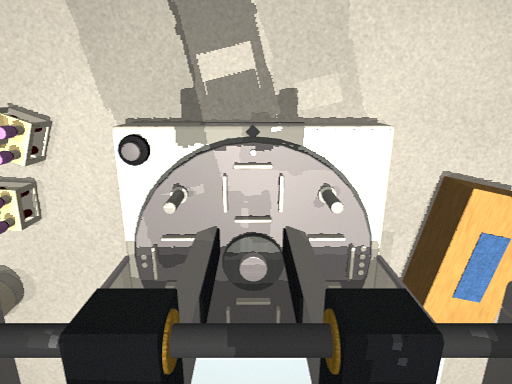

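Bay 1 (one stud at (253,153)) is in line with the pointer (252,131). Its lips are at columns 225/281 and rows 165/219, the post tops at (169,208) and (337,209), and the key at (134,151). I'll get sub-pixel lip positions and cast rays.

Run:
```python
from h import *
c=np.load('w2.npz');T=c['T'];f=c['frame'].astype(int).min(2)
def blobs(c,box,th,T,h):
    u0,v0,u1,v1=box;b=(f[v0:v1,u0:u1]>th).astype(np.uint8)
    k,l,st,ce=cv2.connectedComponentsWithStats(b)
    for i in range(1,k):
        if 8<st[i,4]<400: print(st[i],(ce[i]+[u0,v0]).round(1),ray(c,ce[i]+[u0,v0],h,T).round(4)[:2])
print(np.median(f[180:200,240:265]));blobs(c,(215,145,292,228),195,T,.087)
for n,uv,h in(('key',(133,150),.08),('pointer',(252.5,131),.062),('hub',(253,268),.105),('p4',(337,210),.135),('p1',(168,209),.135),('lips',(253,192),.087)):print(n,ray(c,uv,h,T).round(4))
Pw=pts(c,T)
for n,b in (('lipT',(235,163,271,168)),('deck',(240,185,265,205)),('key',(130,147,137,153)),('house',(380,140,388,230)),('bench',(400,80,480,120))):
    q=Pw[b[1]:b[3],b[0]:b[2],2];print(n,np.median(q).round(4),q.max().round(4))
```

```text
170.0
[35  5  6  6 28] [252.8 152.5] [0.4463 0.1892]
[19 20 38  4 82] [253.7 166.4] [0.4647 0.1917]
[ 64  31   5  36 113] [281.1 193.9] [0.4998 0.2315]
[ 8 32  4 35 83] [224.3 193. ] [0.504  0.1548]
[20 75 36  3 81] [251.7 220.7] [0.5414 0.1946]
key [0.4555 0.0309 0.08  ]
pointer [0.4212 0.1871 0.062 ]
hub [0.6044 0.201  0.105 ]
p4 [0.5012 0.2958 0.135 ]
p1 [0.5147 0.0905 0.135 ]
lips [0.4999 0.1934 0.087 ]
lipT 0.0847 0.5093
deck 0.0737 0.5093
key 0.0797 0.081
house 0.0581 0.0613
bench -0.0011 0.5093
```

Run:
```python
from h import *
m=(.44,.0,.32,175,0);rows([m]);rows([(.457,-.158,.26,165,0)],start=m)
```

```text
[0.1322, -0.7405, 0.1211, 0.0, -0.0, 0.0253, 0]
[-0.1228, -0.6237, 0.24, 0.0, -0.0, 0.0278, 0]
```

>>> play_rows(
  motion=[
    [[0.132,-0.74,0.12,0,0,0.025,0],[0.132,-0.74,0.12,0,0,0.025,0],[0.132,-0.74,0.12,0,0,0.025,0],[0.132,-0.74,0.12,0,0,0.025,0],[0.132,-0.74,0.12,0,0,0.025,0]],
  ],
)

```text
time_s: 5.75
ee_pos: [0.4399, -0.0035, 0.3196]
eef_rot: [-3.141, -0.001, 3.052]
force: [0.6, 0.3, 0.2]
grip_width: 0.0469
grip_force: 0.0
```

>>> play_rows(
  motion=[
    [[-0.122,-0.624,0.24,0,0,0.028,0],[-0.122,-0.624,0.24,0,0,0.028,0],[-0.122,-0.624,0.24,0,0,0.028,0],[-0.122,-0.624,0.24,0,0,0.028,0],[-0.122,-0.624,0.24,0,0,0.028,0],[-0.122,-0.624,0.24,0,0,0.028,0]],
  ],
)

```text
time_s: 6.35
ee_pos: [0.4582, -0.1575, 0.2604]
eef_rot: [3.141, -0.0, 2.881]
force: [0.4, -0.4, -0.2]
grip_width: 0.0472
grip_force: 0.0
```

```bash
cat >> h.py <<'E'
def bar(name):
    "find bar tops (z>.12) in wrist view between the fingers: world centre and direction"
    o=get_obs();c=camera('wrist');T=wristT(o,c);save(name,np.clip(c['frame']*1.2,0,255).astype(np.uint8))
    Pw=pts(c,T);z=Pw[...,2];b=((z>.122)&(z<.15)&(c['z_map']>.1)).astype(np.uint8)
    b=cv2.morphologyEx(b,cv2.MORPH_OPEN,np.ones((3,3)))
    k,l,st,ce=cv2.connectedComponentsWithStats(b)
    print(o['time_s'],o['ee_pos'].round(4),np.degrees(o['eef_rot']).round(2))
    for i in range(1,k):
        if st[i,4]<150: continue
        uv=np.argwhere(l==i)[:,::-1].astype(np.float32);q=Pw[l==i]
        h=np.median(q[:,2]);hh=np.percentile(q[:,2],90)
        bx=cv2.boxPoints(cv2.minAreaRect(uv));g=np.array([ray(c,x,.135,T)[:2] for x in bx])
        e1,e2=g[1]-g[0],g[2]-g[1];e=e1 if np.hypot(*e1)>np.hypot(*e2) else e2
        print('bar',st[i],'med z',h.round(4),hh.round(4),'c',g.mean(0).round(4),'size',np.hypot(*e1).round(4),np.hypot(*e2).round(4),'ang',np.degrees(np.arctan2(e[1],e[0])).round(1))
    return c,T
E
python3 -c "
from h import *
bar('w3')"
```

```text
6.35 [ 0.4582 -0.1575  0.2604] [ 1.7999e+02 -1.0000e-02  1.6508e+02]
bar [242 165  13  48 599] med z 0.1333 0.1343 c [ 0.4548 -0.159 ] size 0.0107 0.0443 ang -14.8
bar [239 273  22  42 530] med z 0.133 0.1341 c [ 0.561  -0.1858] size 0.0132 0.0485 ang 2.2
bar [443 295  18  28 305] med z 0.1351 0.1467 c [0.6312 0.0076] size 0.0149 0.0357 ang 31.2
bar [459 358  13  26 249] med z 0.1388 0.1476 c [0.7139 0.0145] size 0.0119 0.0362 ang 1.3
```

View pics/w3.png

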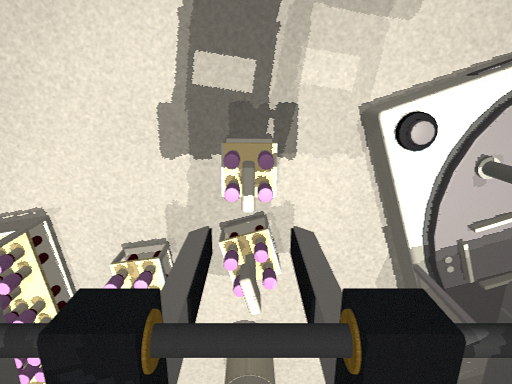

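The nearest carrier's bar is at about (249,190) between the fingers, with its top at z≈0.134 and heading −14.8°. Grasping it.

>>> play_rows(
  motion=[
    [[0.0116,-0.009,0.15,0,0,0,0],[0.0116,-0.009,0.3,0,0,0,0],[0.0116,-0.009,0.42,0,0,0,0],[0.0116,-0.009,0.5,0,0,0,0],[0.0116,-0.009,0.566,0,0,0,0],[0.0116,-0.009,0.566,0,0,0,0],[0.0116,-0.009,0.566,0,0,0,-1],[0.0116,-0.009,0.566,0,0,0,-1],[0.0116,-0.009,0.566,0,0,0,-1],[0.0116,-0.009,0.566,0,0,0,-1]],
  ],
  grip_force=25,
)

```text
time_s: 7.4
ee_pos: [0.4549, -0.1598, 0.1193]
eef_rot: [-3.141, 0.001, 2.882]
force: [-0.5, -0.4, -0.4]
grip_width: 0.0185
grip_force: 0.0
```

>>> play_rows(
  motion=[
    [[0,0,0,0,0,0,-1],[0,0,-0.05,0,0,0,-1],[0,0,-0.15,0,0,0,-1],[0,0,-0.3,0,0,0,-1],[0,0,-0.5,0,0,0,-1],[0,0,-0.66,0,0,0,-1],[0,0,-0.66,0,0,0,-1]],
  ],
)

```text
time_s: 8.1
ee_pos: [0.4557, -0.1602, 0.2896]
eef_rot: [-3.14, 0.009, 2.882]
force: [0.1, 0.1, -4.8]
grip_width: 0.0119
grip_force: 25.0
```

Run:
```python
from h import *
B=(.5028,.1925)
m=(.455,-.01,.285,175,-1);rows([m]);rows([(*B,.285,183.8,-1)],start=m)
o=get_obs();print(o['ee_pos'],o['force'],o['grip_width'],o['time_s'])
```

```text
[0.157, 0.5801, 0.0163, -0.0003, 0.0014, -0.0274, -1]
[-0.1199, 0.8236, 0.0, 0.0, 0.0, -0.0244, -1]
[ 0.45567185 -0.16021769  0.28959569] [ 0.06097896  0.09200493 -4.84676369] 0.011892980175971766 8.1
```

>>> play_rows(
  motion=[
    [[0.03,0.1,0,0,0,-0.004,-1],[0.07,0.24,0,0,0,-0.012,-1],[0.11,0.4,0,0,0,-0.02,-1],[0.157,0.58,0.016,0,0,-0.027,-1],[0.157,0.58,0.016,0,0,-0.027,-1]],
  ],
  grip_force=35,
)

```text
time_s: 8.6
ee_pos: [0.453, -0.0054, 0.2787]
eef_rot: [3.14, -0.002, 3.058]
force: [-0.6, -1.0, -4.1]
grip_width: 0.0118
grip_force: 35.0
```

>>> play_rows(
  motion=[
    [[-0.02,0.13,0,0,0,-0.004,-1],[-0.045,0.3,0,0,0,-0.01,-1],[-0.07,0.47,0,0,0,-0.016,-1],[-0.09,0.63,0,0,0,-0.02,-1],[-0.11,0.75,0,0,0,-0.0244,-1],[-0.12,0.8236,0,0,0,-0.0244,-1],[-0.12,0.8236,0,0,0,-0.0244,-1],[-0.12,0.8236,0,0,0,-0.0244,-1]],
  ],
)

```text
time_s: 9.4
ee_pos: [0.502, 0.1923, 0.279]
eef_rot: [-3.141, -0.002, -3.078]
force: [-0.1, -0.1, -4.3]
grip_width: 0.0121
grip_force: 35.0
```

Run:
```python
from h import *
rows([(.5028,.1925,.198,183.8,-1)])
o=get_obs();print(o['ee_pos'],o['force'],np.degrees(o['eef_rot']))
c=camera('wrist');T=wristT(o,c);save('w4',np.clip(c['frame']*1.2,0,255).astype(np.uint8))
```

```text
[-0.0038, 0.0008, 0.3238, -0.0001, -0.0003, -0.0005, -1]
[0.50198155 0.19229757 0.27895984] [-0.08778175 -0.07686452 -4.262917  ] [-1.79960876e+02 -9.13219767e-02 -1.76362435e+02]
```

View pics/w4.png

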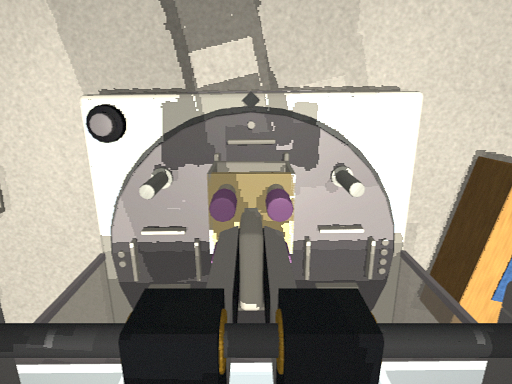

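The carrier hangs square over bay 1, with its front edge at row 163, columns 217–287, centred between the lips. Lowering.

>>> play_rows(
  motion=[
    [[-0.003,0,0.08,0,0,0,-1],[-0.003,0,0.16,0,0,0,-1],[-0.003,0,0.23,0,0,0,-1],[-0.003,0,0.28,0,0,0,-1],[-0.003,0,0.3,0,0,0,-1],[-0.003,0,0.32,0,0,0,-1],[-0.003,0,0.332,0,0,0,-1],[-0.003,0,0.332,0,0,0,-1]],
  ],
)

```text
time_s: 10.25
ee_pos: [0.5031, 0.1928, 0.1968]
eef_rot: [3.142, 0.0, -3.078]
force: [-0.7, 0.3, -3.3]
grip_width: 0.0116
grip_force: 35.0
```

>>> play_rows(
  motion=[
    [[0,0,0.006,0,0,0,-1],[0,0,0.01,0,0,0,-1],[0,0,0.013,0,0,0,-1],[0,0,0.013,0,0,0,-1]],
  ],
)

```text
time_s: 10.65
ee_pos: [0.5031, 0.193, 0.1941]
eef_rot: [3.141, 0.001, -3.078]
force: [-2.3, -1.0, 3.2]
grip_width: 0.012
grip_force: 35.0
```

>>> play_rows(
  motion=[
    [[0,0,0,0,0,0,-0.6],[0,0,0,0,0,0,-0.4],[0,0,0,0,0,0,-0.4],[0,0,-0.1,0,0,0,-0.4],[0,0,-0.25,0,0,0,-0.4],[0,0,-0.42,0,0,0,-0.4],[0,0,-0.42,0,0,0,-0.4],[0,0,-0.42,0,0,0,-0.4]],
  ],
)

```text
time_s: 11.45
ee_pos: [0.5031, 0.1929, 0.2987]
eef_rot: [3.141, 0.001, -3.078]
force: [-0.1, -0.2, -0.3]
grip_width: 0.0281
grip_force: 0.0
```

```bash
cat >> h.py <<'E'
def barh(c,T,h,lo,hi,box=(190,100,310,330)):
    Pw=pts(c,T);z=Pw[...,2];b=((z>lo)&(z<hi)&(c['z_map']>.1)).astype(np.uint8)
    k,l,st,ce=cv2.connectedComponentsWithStats(b)
    for i in range(1,k):
        if st[i,4]<150: continue
        uv=np.argwhere(l==i)[:,::-1].astype(np.float32)
        g=np.array([ray(c,x,h,T)[:2] for x in cv2.boxPoints(cv2.minAreaRect(uv))]);print('bar',st[i],np.percentile(Pw[l==i][:,2],90).round(4),g.mean(0).round(4))
E
python3 - <<'E'
from h import *
o=get_obs();print(o['ee_pos'],np.degrees(o['eef_rot'])[2]);c=camera('wrist');T=wristT(o,c);save('w5',np.clip(c['frame']*1.2,0,255).astype(np.uint8));barh(c,T,.21,.197,.225)
a=(*P(229),.29,229,-.4);rows([a])
E
```

```text
[0.50314329 0.19293061 0.29874627] -176.3684729635978
bar [243 177  15  53 734] 0.2093 [0.5022 0.1927]
bar [453 306  25  17 263] 0.2163 [0.5938 0.3907]
bar [ 31 310  20  13 175] 0.2123 [0.6197 0.0125]
[-0.0172, -0.4149, 0.0306, 0.0, -0.0001, -0.126, -0.4]
```

View pics/w5.png

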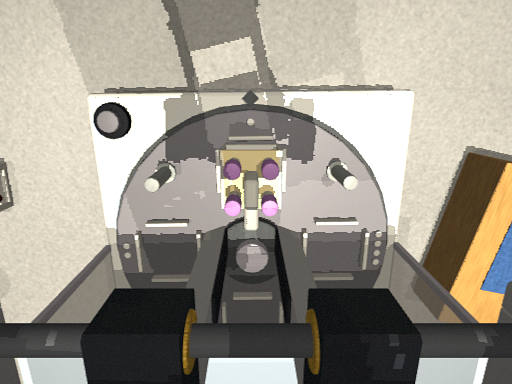

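Carrier 1 is seated: bar top at z≈0.209, centred on the bay. Now turning to bay 2 with the right post.

>>> play_rows(
  motion=[
    [[-0.017,-0.415,0.03,0,0,-0.126,-0.4],[-0.017,-0.415,0.03,0,0,-0.126,-0.4],[-0.017,-0.415,0.03,0,0,-0.126,-0.4],[-0.017,-0.415,0.03,0,0,-0.126,-0.4],[-0.017,-0.415,0.03,0,0,-0.126,-0.4],[-0.017,-0.415,0.03,0,0,-0.126,-0.4],[-0.017,-0.415,0.03,0,0,-0.126,-0.4]],
  ],
)

```text
time_s: 12.2
ee_pos: [0.5135, 0.0895, 0.2895]
eef_rot: [3.14, -0.002, -2.286]
force: [0.1, 0.5, -0.6]
grip_width: 0.0286
grip_force: 0.0
```

>>> play_rows(
  motion=[
    [[0,0,0.15,0,0,0,-0.4],[0,0,0.3,0,0,0,-0.4],[0,0,0.45,0,0,0,-0.4],[0,0,0.55,0,0,0,-0.4],[0,0,0.608,0,0,0,-0.4],[0,0,0.608,0,0,0,-0.4]],
  ],
)

```text
time_s: 12.8
ee_pos: [0.5125, 0.0895, 0.1363]
eef_rot: [3.138, -0.004, -2.289]
force: [-0.9, -0.7, 0.7]
grip_width: 0.0284
grip_force: 0.0
```

>>> play_rows(
  motion=[
    [[-0.001,0.039,0,0,0,0.0108,-0.4],[-0.005,0.0785,0,0,0,0.0216,-0.4],[-0.012,0.117,0,0,0,0.0324,-0.4],[-0.021,0.156,0,0,0,0.0432,-0.4],[-0.033,0.193,0,0,0,0.054,-0.4],[-0.0475,0.23,0,0,0,0.065,-0.4],[-0.064,0.265,0,0,0,0.0756,-0.4],[-0.0835,0.3,0,0,0,0.0864,-0.4],[-0.105,0.333,0,0,0,0.0973,-0.4],[-0.1286,0.364,0,0,0,0.108,-0.4]],
  ],
)

```text
time_s: 13.8
ee_pos: [0.4662, 0.1739, 0.1396]
eef_rot: [-3.141, 0.0, -2.97]
force: [-0.6, -0.2, 0.5]
grip_width: 0.0277
grip_force: 0.4
```

>>> play_rows(
  motion=[
    [[-0.001,0.039,0,0,0,0.0108,-0.4],[-0.005,0.0785,0,0,0,0.0216,-0.4],[-0.012,0.117,0,0,0,0.0324,-0.4],[-0.021,0.156,0,0,0,0.0432,-0.4],[-0.033,0.193,0,0,0,0.054,-0.4],[-0.0475,0.23,0,0,0,0.065,-0.4],[-0.064,0.265,0,0,0,0.0756,-0.4],[-0.0835,0.3,0,0,0,0.0864,-0.4],[-0.105,0.333,0,0,0,0.0973,-0.4],[-0.1286,0.364,0,0,0,0.108,-0.4]],
  ],
)

```text
time_s: 14.8
ee_pos: [0.482, 0.2693, 0.1396]
eef_rot: [3.142, 0.0, 2.635]
force: [-0.7, 0.1, 0.2]
grip_width: 0.0281
grip_force: 0.4
```

Run:
```python
from h import *
o=get_obs();print(o['ee_pos'],np.degrees(o['eef_rot']),o['force'])
d=o['ee_pos'][:2]-AX;print(np.degrees(np.arctan2(d[1],d[0])),np.hypot(*d))
rows([(*P(137),.139,137,-.4)])
```

```text
[0.48197783 0.26926138 0.13958328] [1.79995614e+02 4.66515247e-03 1.50979961e+02] [-0.68696076  0.05028495  0.16051474]
151.0128928272379 0.14498456517225353
[-0.0171, 0.1405, 0.0023, 0.0, 0.0, 0.0388, -0.4]
```

>>> play_rows(
  motion=[
    [[-0.001,0.039,0,0,0,0.0108,-0.4],[-0.005,0.0785,0,0,0,0.0216,-0.4],[-0.012,0.117,0,0,0,0.0324,-0.4],[-0.017,0.1405,0,0,0,0.0388,-0.4],[-0.017,0.1405,0,0,0,0.0388,-0.4],[-0.017,0.1405,0,0,0,0.0388,-0.4],[-0.017,0.1405,-0.15,0,0,0.0388,-0.4],[-0.017,0.1405,-0.35,0,0,0.0388,-0.4],[-0.017,0.1405,-0.65,0,0,0.0388,-0.4],[-0.017,0.1405,-0.65,0,0,0.0388,-0.4]],
  ],
)

```text
time_s: 15.8
ee_pos: [0.5027, 0.2975, 0.3065]
eef_rot: [3.136, 0.002, 2.396]
force: [0.3, 0.0, -0.8]
grip_width: 0.0285
grip_force: 0.0
```

Run:
```python
from h import *
o=get_obs();print(o['ee_pos'])
m=(.45,.12,.31,183.8,-.1);rows([m]);n=(.45,-.12,.30,183,0);rows([n],start=m);rows([(.565,-.186,.27,182.5,0)],start=n)
```

```text
[0.50270985 0.29750909 0.30653132]
[-0.3267, -0.6647, -0.0167, 0.0007, 0.0006, -0.1292, -0.1]
[0.0636, -0.9579, 0.04, 0.0, -0.0, 0.0022, 0]
[-0.4456, -0.2877, 0.12, 0.0, -0.0, 0.0014, 0]
```

>>> play_rows(
  motion=[
    [[-0.327,-0.665,-0.017,0,0,-0.129,-0.1],[-0.327,-0.665,-0.017,0,0,-0.129,-0.1],[-0.327,-0.665,-0.017,0,0,-0.129,-0.1],[-0.327,-0.665,-0.017,0,0,-0.129,-0.1],[-0.327,-0.665,-0.017,0,0,-0.129,-0.1],[-0.327,-0.665,-0.017,0,0,-0.129,-0.1],[-0.327,-0.665,-0.017,0,0,-0.129,-0.1]],
  ],
)

```text
time_s: 16.5
ee_pos: [0.4495, 0.1196, 0.3061]
eef_rot: [3.142, 0.001, -3.076]
force: [-0.1, 0.4, -0.8]
grip_width: 0.0422
grip_force: 0.0
```

```bash
cat >> h.py <<'E'
OP=(.5028,.1927)
def bay():
    "bright blobs (lips, studs) near the opening at lip height, in sampler axes relative to OP (mm)"
    o=get_obs();c=camera('wrist');T=wristT(o,c);f=cv2.cvtColor(c['frame'],cv2.COLOR_RGB2GRAY)
    b=cv2.morphologyEx(f,cv2.MORPH_TOPHAT,np.ones((11,11)));b=(b>18).astype(np.uint8)
    k,l,st,ce=cv2.connectedComponentsWithStats(b);a=np.radians(3.8)
    for i in range(1,k):
        d=ray(c,ce[i],.087,T)[:2]-OP;x=d[0]*np.cos(a)+d[1]*np.sin(a);y=-d[0]*np.sin(a)+d[1]*np.cos(a)
        if st[i,4]>8 and -.075<x<.055 and abs(y)<.055: print(st[i],'sampler xy mm',(1000*np.array([x,y])).round(1))
    return c,T
E
python3 - <<'E'
from h import *
print(get_obs()['ee_pos']);c,T=bay()
E
```

```text
[0.44948044 0.11956763 0.30608206]
[269 152  30   9 109] sampler xy mm [-74.4 -31.5]
[291 159  29  23 324] sampler xy mm [-57.5  -4.1]
[337 159  27   9  80] sampler xy mm [-66.7  49.3]
[285 184  46   5 173] sampler xy mm [-38.1  -0.7]
[273 197  16  55 302] sampler xy mm [ 16.1 -33.5]
[335 196   7  39 175] sampler xy mm [-0.6 38.8]
[333 205   2   7  14] sampler xy mm [-9.7 32.6]
[311 237   8   2  11] sampler xy mm [29.4 12.2]
[322 237   4   4  10] sampler xy mm [30.6 23.6]
[314 242  13  10  55] sampler xy mm [39.7 17.6]
```

Bay 2's lips sit at −38.1 and +38.8 mm, so it is in its stop. On to the second carrier.

>>> play_rows(
  motion=[
    [[0.063,-0.958,0.04,0,0,0.002,0],[0.063,-0.958,0.04,0,0,0.002,0],[0.063,-0.958,0.04,0,0,0.002,0],[0.063,-0.958,0.04,0,0,0.002,0],[0.063,-0.958,0.04,0,0,0.002,0],[0.063,-0.958,0.04,0,0,0.002,0]],
  ],
)

```text
time_s: 17.15
ee_pos: [0.4491, -0.1234, 0.2952]
eef_rot: [-3.141, -0.001, -3.096]
force: [0.9, -0.2, 0.2]
grip_width: 0.0472
grip_force: 0.0
```

>>> play_rows(
  motion=[
    [[-0.446,-0.288,0.12,0,0,0.0014,0],[-0.446,-0.288,0.12,0,0,0.0014,0],[-0.446,-0.288,0.12,0,0,0.0014,0],[-0.446,-0.288,0.12,0,0,0.0014,0],[-0.446,-0.288,0.12,0,0,0.0014,0]],
  ],
)

```text
time_s: 17.65
ee_pos: [0.5647, -0.1853, 0.2649]
eef_rot: [3.141, -0.002, -3.099]
force: [-0.8, 0.4, 1.5]
grip_width: 0.0466
grip_force: 0.0
```

```bash
python3 -c "
from h import *
bar('w6')
"
```

```text
17.65 [ 0.5647 -0.1853  0.2649] [ 1.7995e+02 -9.0000e-02 -1.7756e+02]
bar [ 83 158  19  48 780] med z 0.1328 0.1341 c [ 0.5625 -0.3306] size 0.0451 0.0153 ang 172.4
bar [242 167  13  47 592] med z 0.1333 0.1343 c [ 0.5645 -0.1874] size 0.0109 0.0442 ang 2.6
bar [430 250  25  61 908] med z 0.1369 0.1473 c [0.651  0.0111] size 0.0669 0.0203 ang -174.5
bar [196 313  25  10 193] med z 0.126 0.1298 c [ 0.704  -0.2236] size 0.0249 0.011 ang 92.4
```

>>> play_rows(
  motion=[
    [[0.001,-0.008,0.15,0,0,0,0],[0.001,-0.008,0.3,0,0,0,0],[0.001,-0.008,0.43,0,0,0,0],[0.001,-0.008,0.52,0,0,0,0],[0.001,-0.008,0.583,0,0,0,0],[0.001,-0.008,0.583,0,0,0,0],[0.001,-0.008,0.583,0,0,0,-1],[0.001,-0.008,0.583,0,0,0,-1],[0.001,-0.008,0.583,0,0,0,-1],[0.001,-0.008,0.583,0,0,0,-1]],
  ],
  grip_force=35,
)

```text
time_s: 18.7
ee_pos: [0.5647, -0.1882, 0.1207]
eef_rot: [-3.141, 0.001, -3.098]
force: [-0.6, 0.5, -1.1]
grip_width: 0.0184
grip_force: 0.0
```

>>> play_rows(
  motion=[
    [[0,0,0,0,0,0,-1],[0,0,-0.05,0,0,0,-1],[0,0,-0.15,0,0,0,-1],[0,0,-0.3,0,0,0,-1],[0,0,-0.5,0,0,0,-1],[0,0,-0.66,0,0,0,-1],[0,0,-0.66,0,0,0,-1]],
  ],
)

```text
time_s: 19.4
ee_pos: [0.5655, -0.1885, 0.2918]
eef_rot: [-3.138, 0.009, -3.098]
force: [0.2, 0.6, -3.4]
grip_width: 0.0119
grip_force: 35.0
```

Run:
```python
from h import *
m=(.48,-.01,.285,183,-1);rows([m]);rows([(*OP,.285,183.8,-1)],start=m)
```

```text
[0.311, 0.7284, 0.0215, -0.0006, 0.0014, -0.0014, -1]
[-0.1335, 0.8049, 0.0, -0.0, 0.0, -0.0022, -1]
```

>>> play_rows(
  motion=[
    [[0.06,0.12,0,0,0,0,-1],[0.13,0.28,0,0,0,0,-1],[0.19,0.44,0,0,0,0,-1],[0.25,0.6,0.01,0,0,0,-1],[0.311,0.728,0.02,0,0,-0.001,-1],[0.311,0.728,0.02,0,0,-0.001,-1]],
  ],
)

```text
time_s: 20.0
ee_pos: [0.477, -0.0068, 0.2794]
eef_rot: [3.141, -0.002, -3.089]
force: [-0.9, -0.2, -3.9]
grip_width: 0.0115
grip_force: 35.0
```

>>> play_rows(
  motion=[
    [[-0.02,0.13,0,0,0,0,-1],[-0.05,0.29,0,0,0,-0.001,-1],[-0.08,0.46,0,0,0,-0.002,-1],[-0.1,0.62,0,0,0,-0.002,-1],[-0.12,0.74,0,0,0,-0.002,-1],[-0.1335,0.805,0,0,0,-0.002,-1],[-0.1335,0.805,0,0,0,-0.002,-1],[-0.1335,0.805,0,0,0,-0.002,-1]],
  ],
)

```text
time_s: 20.8
ee_pos: [0.5023, 0.1922, 0.2794]
eef_rot: [-3.141, -0.001, -3.08]
force: [-0.6, -0.7, -3.8]
grip_width: 0.0116
grip_force: 35.0
```

Run:
```python
from h import *
print(get_obs()['ee_pos'])
rows([(.503,.1928,.199,183.8,-1)])
```

```text
[0.50227753 0.19222832 0.27944431]
[-0.0034, 0.0023, 0.3218, -0.0001, -0.0002, -0.0007, -1]
```

>>> play_rows(
  motion=[
    [[-0.003,0.002,0.08,0,0,0,-1],[-0.003,0.002,0.16,0,0,0,-1],[-0.003,0.002,0.23,0,0,0,-1],[-0.003,0.002,0.28,0,0,0,-1],[-0.003,0.002,0.3,0,0,0,-1],[-0.003,0.002,0.315,0,0,0,-1],[-0.003,0.002,0.325,0,0,0,-1],[-0.003,0.002,0.331,0,0,0,-1],[-0.003,0.002,0.338,0,0,0,-1],[-0.003,0.002,0.338,0,0,0,-1]],
  ],
)

```text
time_s: 21.8
ee_pos: [0.503, 0.1936, 0.1955]
eef_rot: [3.142, 0.0, -3.079]
force: [0.5, -0.4, -4.1]
grip_width: 0.0117
grip_force: 35.0
```

>>> play_rows(
  motion=[
    [[0,0,0.003,0,0,0,-1],[0,0,0.006,0,0,0,-1],[0,0,0.006,0,0,0,-1]],
  ],
)

```text
time_s: 22.1
ee_pos: [0.5032, 0.1936, 0.1952]
eef_rot: [3.141, 0.001, -3.079]
force: [-3.3, -0.5, 6.8]
grip_width: 0.0115
grip_force: 35.0
```

Contact made; releasing, then to the right post.

>>> play_rows(
  motion=[
    [[0,0,0,0,0,0,-0.6],[0,0,0,0,0,0,-0.4],[0,0,0,0,0,0,-0.4],[0,0,-0.1,0,0,0,-0.4],[0,0,-0.25,0,0,0,-0.4],[0,0,-0.42,0,0,0,-0.4],[0,0,-0.42,0,0,0,-0.4],[0,0,-0.42,0,0,0,-0.4]],
  ],
)

```text
time_s: 22.9
ee_pos: [0.5031, 0.1935, 0.2993]
eef_rot: [3.141, 0.001, -3.079]
force: [0.6, 0.2, -0.9]
grip_width: 0.0281
grip_force: 0.0
```

Run:
```python
from h import *
o=get_obs();print(o['ee_pos'],np.degrees(o['eef_rot'])[2]);c=camera('wrist');T=wristT(o,c);save('w7',np.clip(c['frame']*1.2,0,255).astype(np.uint8));barh(c,T,.21,.197,.225)
rows([(*P(229),.29,229,-.4)])
```

```text
[0.5031005  0.19354039 0.29925202] -176.43977190595797
bar [244 176  15  54 740] 0.2093 [0.5019 0.194 ]
bar [452 305  26  18 282] 0.217 [0.5939 0.391 ]
bar [ 30 309  22  14 187] 0.2122 [0.6194 0.0126]
[-0.0176, -0.4175, 0.0325, 0.0, -0.0001, -0.1262, -0.4]
```

View pics/w7.png

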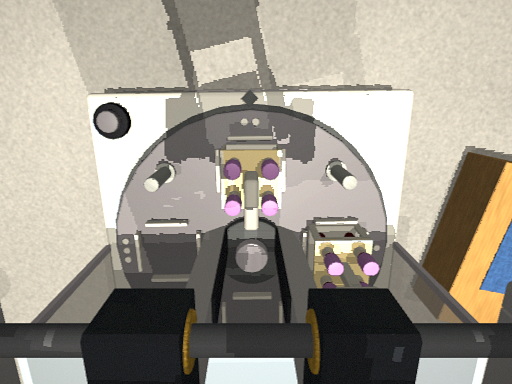

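Carrier 2 is seated in bay 2 (two studs at (250,122)) at the opening; carrier 1 is in bay 1 at the right. Turning again.

>>> play_rows(
  motion=[
    [[-0.0175,-0.417,0.03,0,0,-0.126,-0.4],[-0.0175,-0.417,0.03,0,0,-0.126,-0.4],[-0.0175,-0.417,0.03,0,0,-0.126,-0.4],[-0.0175,-0.417,0.03,0,0,-0.126,-0.4],[-0.0175,-0.417,0.03,0,0,-0.126,-0.4],[-0.0175,-0.417,0.03,0,0,-0.126,-0.4],[-0.0175,-0.417,0.03,0,0,-0.126,-0.4]],
  ],
)

```text
time_s: 23.65
ee_pos: [0.5135, 0.0896, 0.29]
eef_rot: [3.14, -0.002, -2.287]
force: [1.2, -0.4, -0.8]
grip_width: 0.0281
grip_force: 0.0
```

>>> play_rows(
  motion=[
    [[0,0,0.15,0,0,0,-0.4],[0,0,0.3,0,0,0,-0.4],[0,0,0.45,0,0,0,-0.4],[0,0,0.55,0,0,0,-0.4],[0,0,0.606,0,0,0,-0.4],[0,0,0.606,0,0,0,-0.4]],
  ],
)

```text
time_s: 24.25
ee_pos: [0.5125, 0.0897, 0.1374]
eef_rot: [3.138, -0.004, -2.29]
force: [0.1, 1.2, 0.6]
grip_width: 0.0281
grip_force: 0.0
```

>>> play_rows(
  motion=[
    [[-0.001,0.039,0,0,0,0.0108,-0.4],[-0.005,0.0785,0,0,0,0.0216,-0.4],[-0.012,0.117,0,0,0,0.0324,-0.4],[-0.021,0.156,0,0,0,0.0432,-0.4],[-0.033,0.193,0,0,0,0.054,-0.4],[-0.0475,0.23,0,0,0,0.065,-0.4],[-0.064,0.265,0,0,0,0.0756,-0.4],[-0.0835,0.3,0,0,0,0.0864,-0.4],[-0.105,0.333,0,0,0,0.0973,-0.4],[-0.1286,0.364,0,0,0,0.108,-0.4]],
  ],
)

```text
time_s: 25.25
ee_pos: [0.4663, 0.1741, 0.1406]
eef_rot: [-3.141, 0.0, -2.971]
force: [0.9, -0.7, -0.0]
grip_width: 0.0285
grip_force: 0.5
```

>>> play_rows(
  motion=[
    [[-0.001,0.039,0,0,0,0.0108,-0.4],[-0.005,0.0785,0,0,0,0.0216,-0.4],[-0.012,0.117,0,0,0,0.0324,-0.4],[-0.021,0.156,0,0,0,0.0432,-0.4],[-0.033,0.193,0,0,0,0.054,-0.4],[-0.0475,0.23,0,0,0,0.065,-0.4],[-0.064,0.265,0,0,0,0.0756,-0.4],[-0.0835,0.3,0,0,0,0.0864,-0.4],[-0.105,0.333,0,0,0,0.0973,-0.4],[-0.1286,0.364,0,0,0,0.108,-0.4]],
  ],
)

```text
time_s: 26.25
ee_pos: [0.4822, 0.2694, 0.1406]
eef_rot: [3.142, 0.0, 2.634]
force: [-0.0, -0.7, -0.6]
grip_width: 0.0282
grip_force: 0.5
```

>>> play_rows(
  motion=[
    [[-0.001,0.039,0,0,0,0.0108,-0.4],[-0.005,0.0785,0,0,0,0.0216,-0.4],[-0.012,0.117,0,0,0,0.0324,-0.4],[-0.017,0.1405,0,0,0,0.0388,-0.4],[-0.017,0.1405,0,0,0,0.0388,-0.4],[-0.017,0.1405,0,0,0,0.0388,-0.4],[-0.017,0.1405,-0.15,0,0,0.0388,-0.4],[-0.017,0.1405,-0.35,0,0,0.0388,-0.4],[-0.017,0.1405,-0.65,0,0,0.0388,-0.4],[-0.017,0.1405,-0.65,0,0,0.0388,-0.4]],
  ],
)

```text
time_s: 27.25
ee_pos: [0.503, 0.2976, 0.3075]
eef_rot: [3.136, 0.002, 2.395]
force: [-0.6, 0.1, 0.2]
grip_width: 0.0282
grip_force: 0.0
```

>>> play_rows(
  motion=[
    [[-0.327,-0.665,-0.017,0,0,-0.129,-0.1],[-0.327,-0.665,-0.017,0,0,-0.129,-0.1],[-0.327,-0.665,-0.017,0,0,-0.129,-0.1],[-0.327,-0.665,-0.017,0,0,-0.129,-0.1],[-0.327,-0.665,-0.017,0,0,-0.129,-0.1],[-0.327,-0.665,-0.017,0,0,-0.129,-0.1],[-0.327,-0.665,-0.017,0,0,-0.129,-0.1]],
  ],
)

```text
time_s: 27.95
ee_pos: [0.4495, 0.1198, 0.3071]
eef_rot: [3.142, 0.001, -3.077]
force: [-0.4, 0.1, -0.4]
grip_width: 0.0425
grip_force: 0.0
```

Run:
```python
from h import *
print(get_obs()['ee_pos']);c,T=bay()
m=(.45,.12,.31,183.8,-.1);n=(.48,-.12,.30,176,0);rows([n]);rows([(.5635,-.3315,.27,170,0)],start=n)
```

```text
[0.44952812 0.11976737 0.30707118]
[272 151  28   9  99] sampler xy mm [-74.6 -30.9]
[336 156  28  12  77] sampler xy mm [-67.6  47.8]
[285 159  42  22 494] sampler xy mm [-58.2  -2.4]
[287 184  43   4 168] sampler xy mm [-38.   -0.1]
[274 196  15  56 330] sampler xy mm [ 15.  -33.8]
[335 196   7  39 172] sampler xy mm [-0.5 38.8]
[333 205   2   5  10] sampler xy mm [-10.5  32.9]
[314 239  13  13  61] sampler xy mm [39.4 17.4]
[-0.0622, -0.9657, 0.0277, 0.0, 0.0001, 0.0209, 0]
[-0.3922, -0.8206, 0.12, -0.0, -0.0, 0.0167, 0]
```

Bay 3 is in its stop. On to the third carrier.

>>> play_rows(
  motion=[
    [[-0.062,-0.966,0.028,0,0,0.021,0],[-0.062,-0.966,0.028,0,0,0.021,0],[-0.062,-0.966,0.028,0,0,0.021,0],[-0.062,-0.966,0.028,0,0,0.021,0],[-0.062,-0.966,0.028,0,0,0.021,0],[-0.062,-0.966,0.028,0,0,0.021,0]],
  ],
)

```text
time_s: 28.6
ee_pos: [0.4805, -0.1235, 0.299]
eef_rot: [-3.141, -0.001, 3.067]
force: [-0.3, 0.7, 0.4]
grip_width: 0.0472
grip_force: 0.0
```

>>> play_rows(
  motion=[
    [[-0.392,-0.82,0.12,0,0,0.0167,0],[-0.392,-0.82,0.12,0,0,0.0167,0],[-0.392,-0.82,0.12,0,0,0.0167,0],[-0.392,-0.82,0.12,0,0,0.0167,0],[-0.392,-0.82,0.12,0,0,0.0167,0],[-0.392,-0.82,0.12,0,0,0.0167,0],[-0.392,-0.82,0.12,0,0,0.0167,0]],
  ],
)

```text
time_s: 29.3
ee_pos: [0.5645, -0.3303, 0.2691]
eef_rot: [3.141, -0.001, 2.967]
force: [-0.4, 0.2, -0.9]
grip_width: 0.0473
grip_force: 0.0
```

```bash
python3 -c "
from h import *
bar('w8')
"
```

```text
29.3 [ 0.5645 -0.3303  0.2691] [ 1.7996e+02 -6.0000e-02  1.7000e+02]
bar [239 165  15  46 574] med z 0.1332 0.1342 c [ 0.5622 -0.3343] size 0.0117 0.0441 ang -6.7
```

>>> play_rows(
  motion=[
    [[0.006,-0.017,0.15,0,0,-0.009,0],[0.006,-0.017,0.3,0,0,-0.009,0],[0.006,-0.017,0.43,0,0,-0.009,0],[0.006,-0.017,0.53,0,0,-0.009,0],[0.006,-0.017,0.598,0,0,-0.009,0],[0.006,-0.017,0.598,0,0,-0.009,0],[0.006,-0.017,0.598,0,0,-0.009,-1],[0.006,-0.017,0.598,0,0,-0.009,-1],[0.006,-0.017,0.598,0,0,-0.009,-1],[0.006,-0.017,0.598,0,0,-0.009,-1]],
  ],
  grip_force=35,
)

```text
time_s: 30.35
ee_pos: [0.5623, -0.3351, 0.1211]
eef_rot: [-3.141, 0.001, 3.025]
force: [0.6, 0.7, 0.6]
grip_width: 0.0185
grip_force: 0.0
```

>>> play_rows(
  motion=[
    [[0,0,0,0,0,0,-1],[0,0,-0.05,0,0,0,-1],[0,0,-0.15,0,0,0,-1],[0,0,-0.3,0,0,0,-1],[0,0,-0.5,0,0,0,-1],[0,0,-0.66,0,0,0,-1],[0,0,-0.66,0,0,0,-1]],
  ],
)

```text
time_s: 31.05
ee_pos: [0.563, -0.3356, 0.2926]
eef_rot: [-3.137, 0.009, 3.025]
force: [0.1, -1.2, -3.3]
grip_width: 0.0121
grip_force: 35.0
```

Run:
```python
from h import *
l=(.5,-.16,.285,177,-1);m=(.475,.0,.285,180,-1);rows([l]);rows([m],start=l);rows([(*OP,.285,183.8,-1)],start=m)
c=camera('top')
Pw=pts(c);z=Pw[...,2]
# anything carrier-like left on the bench at right
b=((z>.1)&(z<.15)&(Pw[...,1]<-.06)&(Pw[...,1]>-.75)).astype(np.uint8)
k,L,st,ce=cv2.connectedComponentsWithStats(b)
for i in range(1,k):
    if st[i,4]>15: print(st[i],Pw[L==i].mean(0).round(3))
```

```text
[0.3324, 0.6684, 0.0242, -0.0008, 0.0014, -0.0103, -1]
[0.1334, 0.6339, 0.0, 0.0, 0.0, -0.0083, -1]
[-0.1112, 0.7708, 0.0, 0.0, 0.0, -0.0106, -1]
[311 159  18  18 182] [ 0.724 -0.226  0.127]
[392 182  14   3  18] [ 0.684 -0.548  0.107]
[384 240  19   3  21] [ 0.451 -0.517  0.107]
```

No fourth carrier remains on the bench. Carrying the third one over.

>>> play_rows(
  motion=[
    [[0.05,0.1,0,0,0,0,-1],[0.12,0.24,0,0,0,-0.003,-1],[0.2,0.4,0.01,0,0,-0.006,-1],[0.27,0.55,0.02,0,0,-0.01,-1],[0.332,0.668,0.024,0,0,-0.01,-1],[0.332,0.668,0.024,0,0,-0.01,-1]],
  ],
)

```text
time_s: 31.7
ee_pos: [0.4977, -0.1563, 0.278]
eef_rot: [3.14, -0.002, 3.09]
force: [0.8, -1.1, -4.2]
grip_width: 0.0116
grip_force: 35.0
```

>>> play_rows(
  motion=[
    [[0.03,0.13,0,0,0,-0.002,-1],[0.06,0.29,0,0,0,-0.004,-1],[0.1,0.46,0,0,0,-0.006,-1],[0.133,0.634,0,0,0,-0.008,-1],[0.133,0.634,0,0,0,-0.008,-1]],
  ],
)

```text
time_s: 32.2
ee_pos: [0.4736, 0.004, 0.2782]
eef_rot: [3.141, -0.002, -3.141]
force: [0.4, -0.8, -4.0]
grip_width: 0.012
grip_force: 35.0
```

>>> play_rows(
  motion=[
    [[-0.02,0.13,0,0,0,-0.002,-1],[-0.045,0.29,0,0,0,-0.004,-1],[-0.07,0.46,0,0,0,-0.008,-1],[-0.09,0.62,0,0,0,-0.01,-1],[-0.105,0.72,0,0,0,-0.0106,-1],[-0.111,0.771,0,0,0,-0.0106,-1],[-0.111,0.771,0,0,0,-0.0106,-1],[-0.111,0.771,0,0,0,-0.0106,-1]],
  ],
)

```text
time_s: 33.0
ee_pos: [0.5031, 0.1921, 0.2786]
eef_rot: [-3.141, -0.001, -3.08]
force: [-0.4, -0.8, -3.8]
grip_width: 0.0115
grip_force: 35.0
```

Run:
```python
from h import *
print(get_obs()['ee_pos'])
rows([(.503,.1928,.196,183.8,-1)])
o=get_obs();c=camera('wrist');save('w9',np.clip(c['frame']*1.2,0,255).astype(np.uint8))
```

```text
[0.50310202 0.1921038  0.27862742]
[-0.0001, 0.003, 0.3305, -0.0001, -0.0002, -0.0007, -1]
```

View pics/w9.png

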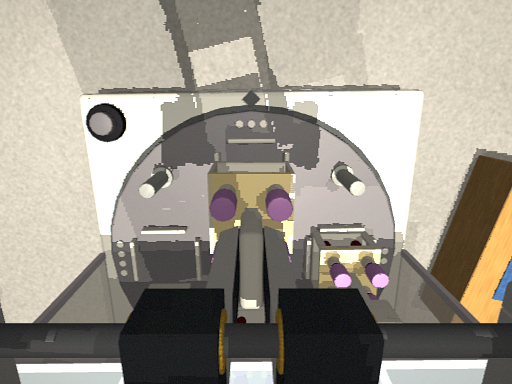

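The picture shows bay 3 (three studs at (252,124)) at the opening and the carrier centred over it (columns 209–294). Lowering.

>>> play_rows(
  motion=[
    [[0,0.002,0.08,0,0,0,-1],[0,0.002,0.16,0,0,0,-1],[0,0.002,0.23,0,0,0,-1],[0,0.002,0.28,0,0,0,-1],[0,0.002,0.3,0,0,0,-1],[0,0.002,0.315,0,0,0,-1],[0,0.002,0.325,0,0,0,-1],[0,0.002,0.331,0,0,0,-1],[0,0.002,0.335,0,0,0,-1],[0,0.002,0.335,0,0,0,-1]],
  ],
)

```text
time_s: 34.05
ee_pos: [0.5031, 0.1938, 0.1957]
eef_rot: [3.142, 0.0, -3.079]
force: [0.1, 0.2, -3.9]
grip_width: 0.0122
grip_force: 35.0
```

>>> play_rows(
  motion=[
    [[0,0,0.003,0,0,0,-1],[0,0,0.005,0,0,0,-1],[0,0,0.005,0,0,0,-1]],
  ],
)

```text
time_s: 34.35
ee_pos: [0.5033, 0.1939, 0.1955]
eef_rot: [3.141, 0.002, -3.079]
force: [-2.0, -1.3, 7.7]
grip_width: 0.0118
grip_force: 35.0
```

>>> play_rows(
  motion=[
    [[0,0,0,0,0,0,-0.6],[0,0,0,0,0,0,-0.4],[0,0,0,0,0,0,-0.4],[0,0,-0.1,0,0,0,-0.4],[0,0,-0.25,0,0,0,-0.4],[0,0,-0.42,0,0,0,-0.4],[0,0,-0.42,0,0,0,-0.4],[0,0,-0.42,0,0,0,-0.4]],
  ],
)

```text
time_s: 35.15
ee_pos: [0.5031, 0.1938, 0.2995]
eef_rot: [3.141, 0.001, -3.079]
force: [1.2, 0.2, -0.3]
grip_width: 0.0281
grip_force: 0.0
```

Run:
```python
from h import *
o=get_obs();print(o['ee_pos']);c=camera('wrist');T=wristT(o,c);barh(c,T,.21,.197,.225)
rows([(*P(229),.29,229,-.4)])
m=(*P(137),.30,137);rows([(*P(190,.17),.30,190,-.4)],start=m);rows([(*P(229),.29,229,-.4)],start=(*P(190,.17),.30,190))
```

```text
[0.50309474 0.19376819 0.29946853]
bar [244 177  14  54 737] 0.2093 [0.5028 0.1939]
bar [452 305  26  18 295] 0.217 [0.5939 0.3915]
bar [ 30 310  21  13 178] 0.2127 [0.6202 0.0123]
[-0.0174, -0.4183, 0.0334, 0.0, -0.0002, -0.1261, -0.4]
[-0.1708, -0.5431, -0.0, -0.0, 0.0, -0.1472, -0.4]
[-0.2293, -0.365, 0.04, 0.0, 0.0, -0.1083, -0.4]
```

Seated. Now two more quarter turns clockwise to bring bay 1 home.

>>> play_rows(
  motion=[
    [[-0.0175,-0.418,0.03,0,0,-0.126,-0.4],[-0.0175,-0.418,0.03,0,0,-0.126,-0.4],[-0.0175,-0.418,0.03,0,0,-0.126,-0.4],[-0.0175,-0.418,0.03,0,0,-0.126,-0.4],[-0.0175,-0.418,0.03,0,0,-0.126,-0.4],[-0.0175,-0.418,0.03,0,0,-0.126,-0.4],[-0.0175,-0.418,0.03,0,0,-0.126,-0.4]],
  ],
)

```text
time_s: 35.9
ee_pos: [0.5136, 0.0896, 0.2902]
eef_rot: [3.14, -0.002, -2.286]
force: [-0.6, 0.9, -0.3]
grip_width: 0.0279
grip_force: 0.0
```

>>> play_rows(
  motion=[
    [[0,0,0.15,0,0,0,-0.4],[0,0,0.3,0,0,0,-0.4],[0,0,0.45,0,0,0,-0.4],[0,0,0.55,0,0,0,-0.4],[0,0,0.606,0,0,0,-0.4],[0,0,0.606,0,0,0,-0.4]],
  ],
)

```text
time_s: 36.5
ee_pos: [0.5126, 0.0896, 0.1376]
eef_rot: [3.138, -0.004, -2.289]
force: [0.0, 0.2, -0.5]
grip_width: 0.0281
grip_force: 0.0
```

>>> play_rows(
  motion=[
    [[-0.001,0.039,0,0,0,0.0108,-0.4],[-0.005,0.0785,0,0,0,0.0216,-0.4],[-0.012,0.117,0,0,0,0.0324,-0.4],[-0.021,0.156,0,0,0,0.0432,-0.4],[-0.033,0.193,0,0,0,0.054,-0.4],[-0.0475,0.23,0,0,0,0.065,-0.4],[-0.064,0.265,0,0,0,0.0756,-0.4],[-0.0835,0.3,0,0,0,0.0864,-0.4],[-0.105,0.333,0,0,0,0.0973,-0.4],[-0.1286,0.364,0,0,0,0.108,-0.4]],
  ],
)

```text
time_s: 37.5
ee_pos: [0.4663, 0.1741, 0.1408]
eef_rot: [-3.141, 0.0, -2.97]
force: [-0.3, -1.0, -0.5]
grip_width: 0.0284
grip_force: 0.5
```

>>> play_rows(
  motion=[
    [[-0.001,0.039,0,0,0,0.0108,-0.4],[-0.005,0.0785,0,0,0,0.0216,-0.4],[-0.012,0.117,0,0,0,0.0324,-0.4],[-0.021,0.156,0,0,0,0.0432,-0.4],[-0.033,0.193,0,0,0,0.054,-0.4],[-0.0475,0.23,0,0,0,0.065,-0.4],[-0.064,0.265,0,0,0,0.0756,-0.4],[-0.0835,0.3,0,0,0,0.0864,-0.4],[-0.105,0.333,0,0,0,0.0973,-0.4],[-0.1286,0.364,0,0,0,0.108,-0.4]],
  ],
)

```text
time_s: 38.5
ee_pos: [0.4822, 0.2694, 0.1408]
eef_rot: [3.142, 0.0, 2.634]
force: [-0.7, -0.9, 0.8]
grip_width: 0.028
grip_force: 0.5
```

>>> play_rows(
  motion=[
    [[-0.001,0.039,0,0,0,0.0108,-0.4],[-0.005,0.0785,0,0,0,0.0216,-0.4],[-0.012,0.117,0,0,0,0.0324,-0.4],[-0.017,0.1405,0,0,0,0.0388,-0.4],[-0.017,0.1405,0,0,0,0.0388,-0.4],[-0.017,0.1405,0,0,0,0.0388,-0.4],[-0.017,0.1405,-0.15,0,0,0.0388,-0.4],[-0.017,0.1405,-0.35,0,0,0.0388,-0.4],[-0.017,0.1405,-0.65,0,0,0.0388,-0.4],[-0.017,0.1405,-0.65,0,0,0.0388,-0.4]],
  ],
)

```text
time_s: 39.5
ee_pos: [0.5029, 0.2976, 0.3078]
eef_rot: [3.136, 0.002, 2.396]
force: [-0.4, -0.4, -0.6]
grip_width: 0.0278
grip_force: 0.0
```

>>> play_rows(
  motion=[
    [[-0.171,-0.543,0,0,0,-0.147,-0.4],[-0.171,-0.543,0,0,0,-0.147,-0.4],[-0.171,-0.543,0,0,0,-0.147,-0.4],[-0.171,-0.543,0,0,0,-0.147,-0.4],[-0.171,-0.543,0,0,0,-0.147,-0.4],[-0.171,-0.543,0,0,0,-0.147,-0.4],[-0.171,-0.543,0,0,0,-0.147,-0.4],[-0.171,-0.543,0,0,0,-0.147,-0.4]],
  ],
)

```text
time_s: 40.3
ee_pos: [0.4418, 0.1689, 0.3028]
eef_rot: [3.142, 0.0, -2.967]
force: [0.8, 0.2, -0.7]
grip_width: 0.0281
grip_force: 0.0
```

Run:
```python
from h import *
print(get_obs()['ee_pos']);c,T=bay()
rows([(*P(229),.285,229,-.4)])
```

```text
[0.44177019 0.16889901 0.30283913]
[203 152  55  18 374] sampler xy mm [-73.9 -46.4]
[246 165  47  24 682] sampler xy mm [-58.1  -2.4]
[230 183  57  14 240] sampler xy mm [-37.8  -9.1]
[227 199  23  50 302] sampler xy mm [ 12.1 -33.1]
[289 205   9  26 124] sampler xy mm [-9.4 38.5]
[236 208  13  23 209] sampler xy mm [  0.1 -22.7]
[266 226  11  19  32] sampler xy mm [17.9 16.7]
[280 226   9   3  18] sampler xy mm [ 4.1 30. ]
[238 246  37   7 126] sampler xy mm [38.5 -1.6]
[-0.2282, -0.3624, 0.0712, -0.0, 0.0, -0.1085, -0.4]
```

Bay 4 is at its stop; last quarter turn. (z after the first call ≈ 0.285, so I'll descend by 0.147.)

>>> play_rows(
  motion=[
    [[-0.228,-0.362,0.07,0,0,-0.1085,-0.4],[-0.228,-0.362,0.07,0,0,-0.1085,-0.4],[-0.228,-0.362,0.07,0,0,-0.1085,-0.4],[-0.228,-0.362,0.07,0,0,-0.1085,-0.4],[-0.228,-0.362,0.07,0,0,-0.1085,-0.4],[-0.228,-0.362,0.07,0,0,-0.1085,-0.4],[-0.228,-0.362,0.07,0,0,-0.1085,-0.4]],
  ],
)

```text
time_s: 41.05
ee_pos: [0.5139, 0.09, 0.2852]
eef_rot: [3.142, -0.0, -2.287]
force: [-0.6, -0.5, -0.2]
grip_width: 0.0281
grip_force: 0.0
```

>>> play_rows(
  motion=[
    [[0,0,0.15,0,0,0,-0.4],[0,0,0.3,0,0,0,-0.4],[0,0,0.45,0,0,0,-0.4],[0,0,0.54,0,0,0,-0.4],[0,0,0.585,0,0,0,-0.4],[0,0,0.585,0,0,0,-0.4]],
  ],
)

```text
time_s: 41.65
ee_pos: [0.5136, 0.09, 0.1382]
eef_rot: [3.14, -0.001, -2.285]
force: [0.2, 0.8, 0.4]
grip_width: 0.0282
grip_force: 0.0
```

>>> play_rows(
  motion=[
    [[-0.001,0.039,0,0,0,0.0108,-0.4],[-0.005,0.0785,0,0,0,0.0216,-0.4],[-0.012,0.117,0,0,0,0.0324,-0.4],[-0.021,0.156,0,0,0,0.0432,-0.4],[-0.033,0.193,0,0,0,0.054,-0.4],[-0.0475,0.23,0,0,0,0.065,-0.4],[-0.064,0.265,0,0,0,0.0756,-0.4],[-0.0835,0.3,0,0,0,0.0864,-0.4],[-0.105,0.333,0,0,0,0.0973,-0.4],[-0.1286,0.364,0,0,0,0.108,-0.4]],
  ],
)

```text
time_s: 42.65
ee_pos: [0.4666, 0.1743, 0.1407]
eef_rot: [3.142, 0.002, -2.966]
force: [0.8, -0.2, 0.5]
grip_width: 0.028
grip_force: 0.5
```

>>> play_rows(
  motion=[
    [[-0.001,0.039,0,0,0,0.0108,-0.4],[-0.005,0.0785,0,0,0,0.0216,-0.4],[-0.012,0.117,0,0,0,0.0324,-0.4],[-0.021,0.156,0,0,0,0.0432,-0.4],[-0.033,0.193,0,0,0,0.054,-0.4],[-0.0475,0.23,0,0,0,0.065,-0.4],[-0.064,0.265,0,0,0,0.0756,-0.4],[-0.0835,0.3,0,0,0,0.0864,-0.4],[-0.105,0.333,0,0,0,0.0973,-0.4],[-0.1286,0.364,0,0,0,0.108,-0.4]],
  ],
)

```text
time_s: 43.65
ee_pos: [0.482, 0.2697, 0.1407]
eef_rot: [3.14, 0.001, 2.639]
force: [-0.4, -0.2, 0.4]
grip_width: 0.0283
grip_force: 0.5
```

>>> play_rows(
  motion=[
    [[-0.001,0.039,0,0,0,0.0108,-0.4],[-0.005,0.0785,0,0,0,0.0216,-0.4],[-0.012,0.117,0,0,0,0.0324,-0.4],[-0.017,0.1405,0,0,0,0.0388,-0.4],[-0.017,0.1405,0,0,0,0.0388,-0.4],[-0.017,0.1405,0,0,0,0.0388,-0.4],[-0.017,0.1405,-0.15,0,0,0.0388,-0.4],[-0.017,0.1405,-0.35,0,0,0.0388,-0.4],[-0.017,0.1405,-0.65,0,0,0.0388,-0.4],[-0.017,0.1405,-0.65,0,0,0.0388,-0.4]],
  ],
)

```text
time_s: 44.65
ee_pos: [0.5022, 0.2978, 0.3069]
eef_rot: [3.136, 0.002, 2.4]
force: [-0.5, -0.9, 0.1]
grip_width: 0.0284
grip_force: 0.0
```

>>> play_rows(
  motion=[
    [[-0.327,-0.665,-0.017,0,0,-0.129,-1],[-0.327,-0.665,-0.017,0,0,-0.129,-1],[-0.327,-0.665,-0.017,0,0,-0.129,-1],[-0.327,-0.665,-0.017,0,0,-0.129,-1],[-0.327,-0.665,-0.017,0,0,-0.129,-1],[-0.327,-0.665,-0.017,0,0,-0.129,-1],[-0.327,-0.665,-0.017,0,0,-0.129,-1]],
  ],
)

```text
time_s: 45.35
ee_pos: [0.4496, 0.1197, 0.3064]
eef_rot: [3.141, 0.001, -3.072]
force: [0.4, 0.1, 0.3]
grip_width: 0.0006
grip_force: 0.0
```

Run:
```python
from h import *
o=get_obs();print(o['ee_pos']);c=camera('wrist');T=wristT(o,c);save('w10',np.clip(c['frame']*1.2,0,255).astype(np.uint8));barh(c,T,.21,.197,.225)
# key top from depth + colour
Pw=pts(c,T);d=np.hypot(Pw[...,0]-.457,Pw[...,1]-.027)
q=(d<.03)&(Pw[...,2]>.068)&(Pw[...,2]<.1);g=c['frame'].min(2);print('all',np.argwhere(q).mean(0),q.sum(),np.percentile(Pw[q][:,2],[10,50,90]))
b=(q&(g>60)).astype(np.uint8);k,l,st,ce=cv2.connectedComponentsWithStats(b)
for i in range(1,k):
    if st[i,4]>40: print(st[i],ce[i],ray(c,ce[i],.08,T))
```

```text
[0.44960894 0.11967894 0.30636733]
bar [315 238  18  49 721] 0.2091 [0.501 0.187]
bar [115 358  20  26 343] 0.2215 [0.6312 0.0091]
all [167.44900352 174.76084408] 853 [0.06967455 0.07140988 0.08011061]
[163 160  22  20 329] [173.24620061 169.39817629] [0.45760056 0.02672717 0.08      ]
```

View pics/w10.png

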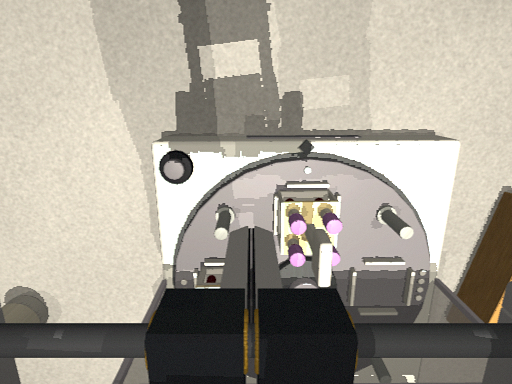

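Bay 1 (one stud at (307,170)) is home, in line with the pointer (306,147), with its carrier seated; the key is at (173,169). Moving over the key with closed fingers.

Run:
```python
from h import *
a=(.457,.0265,.2,184,-1);rows([a]);rows([(.457,.0265,.11,184,-1)],start=a)
bay()
```

```text
[-0.0039, -0.3748, 0.4247, 0.0, 0.0001, -0.0005, -1]
[0.0, -0.0, 0.36, 0.0, 0.0, 0.0, -1]
[303 159  14  21 107] sampler xy mm [-60.6  -2.5]
[308 179  11   2  15] sampler xy mm [-45.8   6.3]
[277 181   9   4  11] sampler xy mm [-40.7 -31.7]
[284 183  46   6 202] sampler xy mm [-38.5   0. ]
[ 263  190   79   77 2946] sampler xy mm [12.5 -1.6]
[331 192   4   6  12] sampler xy mm [-28.  31.]
```

>>> play_rows(
  motion=[
    [[-0.004,-0.375,0.1,0,0,0,-1],[-0.004,-0.375,0.2,0,0,0,-1],[-0.004,-0.375,0.42,0,0,0,-1],[-0.004,-0.375,0.42,0,0,0,-1],[-0.004,-0.375,0.42,0,0,0,-1]],
  ],
)

```text
time_s: 45.95
ee_pos: [0.4569, 0.0269, 0.2003]
eef_rot: [3.141, -0.003, -3.074]
force: [0.3, 0.5, 1.7]
grip_width: 0.0003
grip_force: 0.0
```

>>> play_rows(
  motion=[
    [[0,0,0.15,0,0,0,-1],[0,0,0.27,0,0,0,-1],[0,0,0.36,0,0,0,-1],[0,0,0.38,0,0,0,-1],[0,0,0.38,0,0,0,-1]],
  ],
)

```text
time_s: 46.45
ee_pos: [0.4581, 0.0272, 0.1071]
eef_rot: [-3.141, 0.001, -3.073]
force: [-0.7, -0.6, 1.3]
grip_width: 0.0005
grip_force: 0.0
```

>>> play_rows(
  motion=[
    [[0,0,0.016,0,0,0,-1],[0,0,0.032,0,0,0,-1],[0,0,0.044,0,0,0,-1],[0,0,0.05,0,0,0,-1],[0,0,0.05,0,0,0,-1]],
  ],
)

```text
time_s: 46.95
ee_pos: [0.4583, 0.0267, 0.095]
eef_rot: [3.142, 0.003, -3.073]
force: [-3.5, 2.1, 20.1]
grip_width: 0.0007
grip_force: 9.8
```

>>> play_rows(
  motion=[
    [[0,0,0.003,0,0,0,-1],[0,0,0.003,0,0,0,-1],[0,0,-0.02,0,0,0,-1],[0,0,-0.1,0,0,0,-1],[0,0,-0.3,0,0,0,-1],[0,0,-0.6,0,0,0,-1],[0.3,0,-0.7,0,0,0,-1],[0.3,0,-0.7,0,0,0,-1],[0.3,0,-0.7,0,0,0,-1]],
  ],
)

```text
time_s: 47.85
ee_pos: [0.3809, 0.0214, 0.2714]
eef_rot: [-3.141, 0.006, -3.073]
force: [0.7, 0.6, 0.4]
grip_width: 0.0004
grip_force: 0.0
```

Run:
```python
from h import *
o=get_obs();print(o['time_s'],o['ee_pos'],o['force'])
c=camera('wrist');T=wristT(o,c);barh(c,T,.21,.197,.225)
Pw=pts(c,T);d=np.hypot(Pw[...,0]-.4576,Pw[...,1]-.0267);print('key z',np.median(Pw[d<.008][:,2]))
c=camera('scene');save('s2',c['frame'])
```

```text
47.85 [0.38094363 0.02138225 0.27139854] [0.65551158 0.58375399 0.44476601]
bar [422 358  24  26 504] 0.2092 [0.5092 0.1852]
key z nan
  return _methods._mean(a, axis=axis, dtype=dtype,
  ret = ret.dtype.type(ret / rcount)
```

View pics/s2.png

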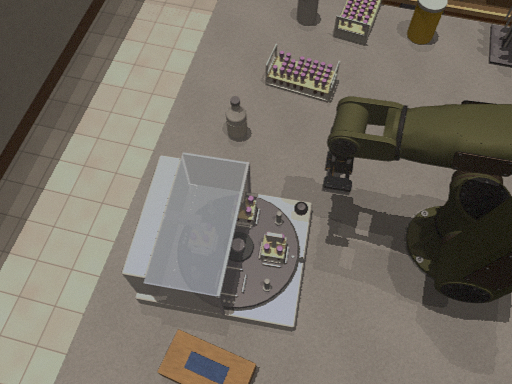

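The scene shows the carrier in bay 1 at the opening (272,250), the second at the right (250,210), the third under the hood, the bench clear and the bystanders where they were. Handing in.

```bash
python3 -c "
from station import *
print(workorder.hand_in())"
```

```text
the job is handed in; nothing more can be done
None
```

The job is handed in, with no verdict returned: all three carriers present are in bays 1 to 3 (each checked upright and seated as it was placed), bay 1 is back at its stop at the opening, and the start key was pushed down with about 20 N and released, though I had no direct reading of its travel.

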